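Clear the adaptor chute and gap the adaptors on the setting bar

ROBOT

A 6-joint arm with a two-finger parallel gripper is mounted at the origin on the work surface. World frame = base frame: x ahead of the robot, y to its left, z up, the work surface at z = 0. Lengths are in m, angles in rad, forces in N, time in s.
With the tool pointing down it reaches from about 0.25 to 0.775 m from the base axis. Payload 4 kg.
Tool frame: the origin (TCP) lies at the very end of the fingers, on their centre line; the grasp point (between the pads) lies 19 mm behind it; z points along the fingers, y is the direction in which the jaws open and shut (so a half turn about z gives the same grasp; the last joint's range is limited). The gripper opens to 85 mm and grips with 20 to 120 N. Pads are 22 mm wide; open, the fingers measure 114 mm over their backs; the gripper's body (76 mm by 85 mm) begins 54 mm behind the grasp point. The pads swing forward as they close: fully open they stand 13 mm farther back than shut.
Start: joints at [-1.216, 0.087, 1.371, -0, 1.684, -0.103], TCP at [0.243, -0.493, 0.231] pointing down, gripper open.
Joint ranges: [-3.1, 3.1], [-0.76, 2.03], [0.27, 2.55], [-1.08, 4.22], [0.17, 2.65], [-2.57, 2.57]. Speed limits (rad/s): [2.79, 2.79, 3.14, 3.14, 3.14, 3.14].

INTERFACE

Orientations are given as a rotation vector (axis times angle).
In Python, from bench import sense, cams, ticket gives the robot as it stands.
- The arm moves only by the tool send_rows, never from a script. Its argument "targets" is a list of rows, each an object with "travel": the shift along the tool's x, y, z in mm, a list of three; "turn": the turn, a rotation vector about the tool's x, y, z in rad, a list of three. In form: [{"travel": [x, y, z], "turn": [wx, wy, wz]}, ...]. A call has 1 to 12 rows; each row is the pose to reach, as a shift and turn from the pose commanded when the call began, along the tool's axes at that moment; what a row does not reach only later rows make up. A row lasts 1/8 s, in which the tool goes at most 62.5 mm and 10.7 degrees, less where a joint would pass 70% of its speed; a pose out of reach is approached as far as the arm can. A call with a gripper value outside its range is refused whole. "grip" is the closure, from -1 (fully open) to 1 (shut), set as the call begins (left out, the last holds). The fingers move at their own pace and stop on an object; "force" is the grip in N (left out, the last holds). Time passes only in rows, so rows that repeat a pose let the fingers close. It gives the time, the measured TCP pose, the force and the opening at its end, in the units of the state.
- sense(): the state, without advancing time (a new reading comes with each control period).
- cams.read_camera(name): name is "side" or "top"; returns (picture, depth): 480x640x3 uint8, blue, green, red; 480x640 float32, m along the optical axis (not along the pixel's ray), 0 where there is no reading.
- cams.camera_info(name): a dict with "vfov" (degrees; the focal length in pixels is half the picture's height over the tangent of half this angle, whatever the lens; pixels are square), "cx", "cy" (the principal point, pixels), "k1" (the pictures are not rectified: a ray, as slopes to the right and down, at radius r is drawn at 1 + k1 r^2 times it, then the intrinsics apply), "eye" and "attitude" of the camera in the world. Camera axes: x right, y up, looking along -z (the intrinsics and any distortion apply to the point x, -y, -z); pixel columns grow to the right and rows downward; lengths in m; the calibration is good to about 2 mm. A picture is of the moment at which its call begins. camera_info takes no time and is no camera call.
- ticket.job_done(): hands the job in, once; it reports no verdict.
The state is a dict: "time": time; "q": joint angles; "joint_velocities": joint speeds; "joint_torque": joint torques, N m; "position": TCP position; "tcp_rot": TCP orientation; "wrist_force": force on the tool from outside, world axes, zero at the start; "wrist_torque": the same for the moment, N m; "finger_gap": opening from 0.0 (shut) to 1.0 (fully open).
Only numpy, scipy, OpenCV 4.12 (cv2) and the standard library are available. Lean on these libraries where they do the work, as an engineer would, in place of code of your own. Each camera call takes 0.05 s, during which the arm holds its last target. There are 200 camera calls.

TASK

A wide-eared wrong fitting is caught on the lugs of the gauge-adaptor chute: lift it out and leave it in the steel reject tray, so that the adaptors behind it slide down to the chute's stop. Then take all the adaptors, in the order in which they come down and after them the stray one if one stands on the bench, and stand them upright on the setting bar in one straight row along the fence and square to it, the first against the bar's end stop, stepping the loose steel spacer block along the row between each pair of neighbours so that every gap is one spacer (26 mm) wide. Finally stand the spacer in the open pine case, and leave the other things on the bench as they are.

Things in the scene. Friction and masses are not known exactly. Their poses are not given: they have to be found in the camera images.
- chute: fixed open feed chute sloping at 18 deg; origin on the bench below the inside of its stop, x level, up-chute. Floor 42 mm wide, 30 mm high at the stop, 0.3 m long, waxed: parts lie tilted on it and slide down. Side walls and low-end stop 12 mm high, walls 6 mm thick. Two lugs on the wall tops, 14 mm high, 66 to 74 mm upslope of the stop. Foot plate 116 mm wide, 8 mm high
- chute_seat (a point): point on the chute's floor where the centre of the underside of an adaptor lies when it rests against the stop
- chute_lugs (a point): point on the chute's floor where the centre of the underside of the caught fitting lies, just uphill of the lugs
- jam: the wrong fitting caught in the chute: brass, base 38 x 38 x 14 mm, wide ears 64 mm (its y) by 38 mm (x) from 14 to 24 mm up, square neck 18 x 18 mm from 24 to 54 mm up; 0.3 kg; origin: centre of the underside, z up the neck, y across the chute at the start
- adaptor_a: gauge adaptor, first in the chute (lowest): brass, square flange 38 x 38 x 14 mm with a square neck 18 x 18 mm on it, faces parallel to the flange, from 14 to 44 mm above the underside; 0.22 kg; origin: centre of the underside, z up the neck, x and y square to the sides
- adaptor_b: gauge adaptor, second in the chute: brass, square flange 38 x 38 x 14 mm with a square neck 18 x 18 mm on it, faces parallel to the flange, from 14 to 44 mm above the underside; 0.22 kg; origin: centre of the underside, z up the neck, x and y square to the sides
- adaptor_c: gauge adaptor, third in the chute, in some runs only: brass, square flange 38 x 38 x 14 mm with a square neck 18 x 18 mm on it, faces parallel to the flange, from 14 to 44 mm above the underside; 0.22 kg; origin: centre of the underside, z up the neck, x and y square to the sides
- adaptor_d: gauge adaptor, standing upright on the bench, in some runs only: brass, square flange 38 x 38 x 14 mm with a square neck 18 x 18 mm on it, faces parallel to the flange, from 14 to 44 mm above the underside; 0.22 kg; origin: centre of the underside, z up the neck, x and y square to the sides
- bar: fixed dark steel setting bar on the bench, 260 (x) by 62 (y) mm, flat bed 6 mm high; origin: centre of the underside, x along the row away from the end stop, z up. Fence along +y, 10 mm above the bed, inner face at y = +21 mm; end stop 14 mm above the bed, inner face at x = -120 mm. Row's centre line y = 0: adaptors then clear the fence by 2 mm, as meant
- bar_start (a point): point on the bed at the inner face of the end stop, on the row's centre line
- spacer: loose steel spacer block, heavy polished base 26 mm (x, the gap) by 38 mm (y) by 16 mm high, with a grip tang 14 mm (x) by 20 mm (y) from 16 to 44 mm above the underside; 0.2 kg; origin: centre of the underside, z up
- case: fixed open pine case, 110 x 110 mm outside, walls and floor 6 mm thick, 30 mm high, its lid folded open down to the bench on its +x side (112 mm long); origin: centre of the underside, z up
- tray: fixed steel reject tray without lid, 110 x 110 mm outside, walls and floor 6 mm thick, 30 mm high; origin: centre of the underside, z up
- gauge: bystander: brass pressure gauge lying on its back, 96 mm across, 42 mm high; origin: centre of the underside
- ring_small: bystander: steel ring gauge, 44 mm across, 18 mm high; origin: centre of the underside
- ring_large: bystander: steel ring gauge, 54 mm across, 20 mm high; origin: centre of the underside
- indicator: bystander: dial indicator lying on its back, 56 mm across, 23 mm high, with an 82 mm stem along -x; origin: centre of the underside of the dial
- weight: bystander: cast iron test weight, 72 mm across, 66 mm high; origin: centre of the underside
- screwdriver: bystander: screwdriver lying on the bench, handle to its -x
- oil: bystander: amber oil jar, 50 mm across, 100 mm high; origin: centre of the underside
Mind the look-alikes: they are no part of the job. Leave any pink or purple look-alike of the adaptor_c alone.

How it is judged:
On the way, in this order (a step that is already met when the one before it is completed fails the run):
1. the wrong fitting is out of the chute and the first adaptor has come down to the chute's stop (distance between adaptor_a and chute_seat below 0.008 m and distance between jam and chute_lugs above 0.06 m), for 0.2 s.
2. the spacer stands against adaptor_b (if present) on the bar, with adaptor_b one spacer from its neighbour (y of adaptor_b in the frame of bar between -0.007 and 0.006 m and z of adaptor_b in the frame of bar between 0.001 and 0.011 m and angle between adaptor_b's own z axis and vertical below 0.12 rad and (angle between the x axis of adaptor_b and the x axis of bar, either way round below 0.12 rad or angle between the x axis of adaptor_b and the y axis of bar, either way round below 0.12 rad) and distance between spacer and adaptor_b between 0.028 and 0.037 m and z of spacer in the frame of adaptor_b between -0.005 and 0.005 m and x of adaptor_b in the frame of bar between -0.046 and -0.028 m and horizontal distance between adaptor_b and adaptor_a between 0.06 and 0.068 m), for 0.2 s.
3. the spacer stands against adaptor_c (if present) on the bar, with adaptor_c one spacer from its neighbour (y of adaptor_c in the frame of bar between -0.007 and 0.006 m and z of adaptor_c in the frame of bar between 0.001 and 0.011 m and angle between adaptor_c's own z axis and vertical below 0.12 rad and (angle between the x axis of adaptor_c and the x axis of bar, either way round below 0.12 rad or angle between the x axis of adaptor_c and the y axis of bar, either way round below 0.12 rad) and distance between spacer and adaptor_c between 0.028 and 0.037 m and z of spacer in the frame of adaptor_c between -0.005 and 0.005 m and x of adaptor_c in the frame of bar between 0.014 and 0.04 m and horizontal distance between adaptor_c and adaptor_b between 0.06 and 0.068 m), for 0.2 s.
4. the spacer stands against adaptor_d (if present) on the bar, with adaptor_d one spacer from its neighbour (y of adaptor_d in the frame of bar between -0.007 and 0.006 m and z of adaptor_d in the frame of bar between 0.001 and 0.011 m and angle between adaptor_d's own z axis and vertical below 0.12 rad and (angle between the x axis of adaptor_d and the x axis of bar, either way round below 0.12 rad or angle between the x axis of adaptor_d and the y axis of bar, either way round below 0.12 rad) and distance between spacer and adaptor_d between 0.028 and 0.037 m and z of spacer in the frame of adaptor_d between -0.005 and 0.005 m and (x of adaptor_d in the frame of bar between 0.014 and 0.04 m or x of adaptor_d in the frame of bar between 0.074 and 0.108 m) and (horizontal distance between adaptor_d and adaptor_c between 0.06 and 0.068 m or horizontal distance between adaptor_d and adaptor_b between 0.06 and 0.068 m)), for 0.2 s.
At the end, for the whole second after the job is handed in: All adaptors rest upright on the bar's bed in feed order, the stray last, square within 0.12 rad, within 6 mm of the row's centre line; the first within 6 mm of the end stop, each gap 26 +- 4 mm; the wrong fitting lies in the tray, the spacer stands upright in the case (y of adaptor_a in the frame of bar between -0.007 and 0.006 m and z of adaptor_a in the frame of bar between 0.001 and 0.011 m and angle between each of adaptor_a, adaptor_b, adaptor_c, adaptor_d's own z axis and vertical below 0.12 rad and (angle between the x axis of adaptor_a and the x axis of bar, either way round below 0.12 rad or angle between the x axis of adaptor_a and the y axis of bar, either way round below 0.12 rad) and linear speed of each of adaptor_a, adaptor_b, adaptor_c, adaptor_d, jam, spacer below 0.02 m/s and y of adaptor_b in the frame of bar between -0.007 and 0.006 m and z of adaptor_b in the frame of bar between 0.001 and 0.011 m and (angle between the x axis of adaptor_b and the x axis of bar, either way round below 0.12 rad or angle between the x axis of adaptor_b and the y axis of bar, either way round below 0.12 rad) and y of adaptor_c in the frame of bar between -0.007 and 0.006 m and z of adaptor_c in the frame of bar between 0.001 and 0.011 m and (angle between the x axis of adaptor_c and the x axis of bar, either way round below 0.12 rad or angle between the x axis of adaptor_c and the y axis of bar, either way round below 0.12 rad) and y of adaptor_d in the frame of bar between -0.007 and 0.006 m and z of adaptor_d in the frame of bar between 0.001 and 0.011 m and (angle between the x axis of adaptor_d and the x axis of bar, either way round below 0.12 rad or angle between the x axis of adaptor_d and the y axis of bar, either way round below 0.12 rad) and x of adaptor_a in the frame of bar between -0.105 and -0.095 m and x of adaptor_b in the frame of bar between -0.046 and -0.028 m and horizontal distance between adaptor_b and adaptor_a between 0.06 and 0.068 m and x of adaptor_c in the frame of bar between 0.014 and 0.04 m and horizontal distance between adaptor_c and adaptor_b between 0.06 and 0.068 m and (x of adaptor_d in the frame of bar between 0.014 and 0.04 m or x of adaptor_d in the frame of bar between 0.074 and 0.108 m) and (horizontal distance between adaptor_d and adaptor_c between 0.06 and 0.068 m or horizontal distance between adaptor_d and adaptor_b between 0.06 and 0.068 m) and x of jam in the frame of tray between -0.042 and 0.042 m and y of jam in the frame of tray between -0.042 and 0.042 m and z of jam in the frame of tray below 0.045 m and x of spacer in the frame of case between -0.042 and 0.042 m and y of spacer in the frame of case between -0.042 and 0.042 m and z of spacer in the frame of case below 0.02 m and angle between spacer's own z axis and vertical below 0.2 rad); the robot touches nothing.
It fails at once if a bystander (gauge, ring gauge, indicator, weight, screwdriver or oil jar) is moved more than 30 mm (distance of any of gauge, ring_small, ring_large, indicator, weight, screwdriver, oil from where it was at the start of the episode above 0.03 m).
Of adaptor_c, adaptor_d only 1 to 2 are there at a start; the rules pass over those that are not, and their reading is None.
At some moment in a run one of spacer may be knocked a few centimetres aside while the robot is not near it.
Once in a run the grip may slacken for a moment while it holds something.
It also fails if it takes over 210 s, if anything falls off the work surface, if the arm or the gripper's body presses on something with over 40 N, if the wrist force passes 120 N, or if a joint passes its speed limit or range.

## Working session

There is one attempt and no reset: what is moved stays moved. The work goes in short steps, Python scripts to look and compute and a tool call to move; the robot and the scene stay as the last step left them, time stands still between calls to the robot, and variables do not carry over. Pictures are saved under pics/ and viewed, about 12 in all and at most 16, crops included, and the job is handed in when it is done.

Besides the shell and the picture viewer there is one more tool, called after "Request:" as a command line: name --argument value ..., lists and objects as JSON in quotes. send_rows: Moves the arm, as the interface text tells. Its arguments: {"type":"object","properties":{"targets":{"type":"array","items":{"type":"object","properties":{"travel":{"type":"array","items":{"type":"number"}},"turn":{"type":"array","items":{"type":"number"}}}}},"grip":{"type":"number"},"force":{"type":"number"}},"required":["targets"]}

```bash
ls; mkdir -p pics; python3 - <<'E'
from bench import sense,cams,ticket
import cv2,numpy as np
for n in("top","side"):
    i=cams.camera_info(n);print(n,i)
    p,d=cams.read_camera(n);cv2.imwrite(f"pics/{n}0.png",p);np.save(f"pics/{n}0.npy",d)
print(sense())
E
```

```text
pics
top {'vfov': 43.943814697299466, 'cx': 310.26668796613916, 'cy': 236.34875094413616, 'k1': -0.029729898758647427, 'eye': array([0.30838817, 0.03959925, 1.27704558]), 'attitude': array([ 0.16422439, -0.168662  , -1.56685749])}
side {'vfov': 53.67548285835553, 'cx': 315.10140902776686, 'cy': 240.7734091560167, 'k1': -0.04171756610512679, 'eye': array([0.37302785, 0.69673739, 0.7826342 ]), 'attitude': array([ 0.14142863, -1.08953893, -2.71380622])}
{'time': 0.1, 'q': array([-1.21610921e+00,  8.78790201e-02,  1.37214367e+00, -5.99166119e-06,
        1.68360148e+00, -1.03094506e-01]), 'joint_velocities': array([-1.02389168e-03, -1.00380768e-03, -3.41394833e-03,  9.16007234e-05,
       -3.87823556e-04, -1.48594891e-04]), 'joint_torque': array([ 2.50689976e-03, -3.53012860e+01, -3.14219499e+01, -4.31010790e-05,
        7.88970036e-03,  1.11392768e-05]), 'position': array([ 0.24291316, -0.49293551,  0.23023674]), 'tcp_rot': array([-3.05769377e+00, -7.12361052e-01,  4.09387741e-04]), 'wrist_force': array([0.35580369, 0.03280099, 0.49701291]), 'wrist_torque': array([-0.02502148,  0.06677412,  0.04130705]), 'finger_gap': 1.0004722145530371}
```

View pics/top0.png

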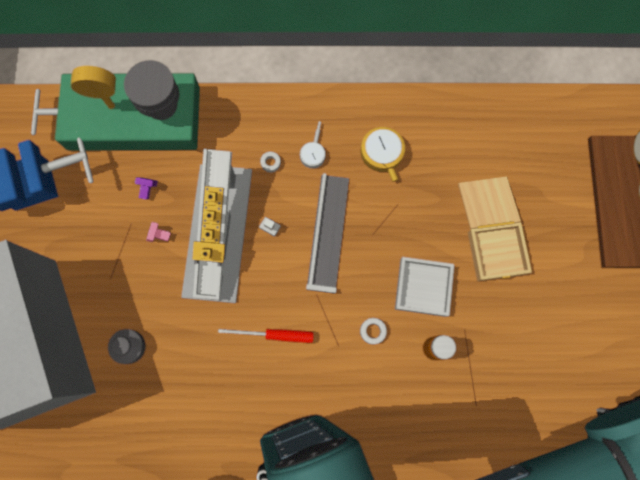

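View pics/side0.png

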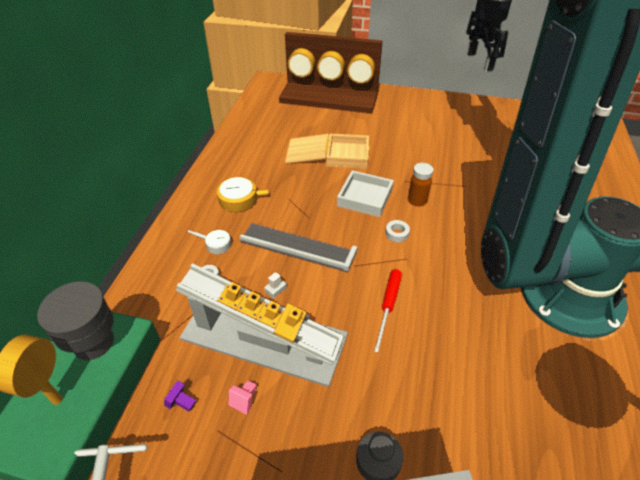

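Top view: the chute lies at about (215,225), with its low end at the bottom (~295). The jam is at (208,252), and three adaptors sit above it at (209,234), (211,215) and (213,196). The spacer is at (270,227), the bar at (328,235) with its end stop apparently at the bottom, the tray at (427,287), the case at (500,250). The pink (158,233) and purple (146,187) objects are the look-alikes. I see no brass stray.

```bash
cat > h.py <<'E'
import numpy as np,cv2
from bench import sense,cams
from scipy.spatial.transform import Rotation as R
I={n:cams.camera_info(n) for n in("top","side")}
def K(n):
    i=I[n];f=240/np.tan(np.radians(i["vfov"])/2)
    return np.array([[f,0,i["cx"]],[0,f,i["cy"]],[0,0,1.]]),np.array([i["k1"],0,0,0.])
F=np.diag([1,-1,-1.])
def ray(n,u,v):
    k,d=K(n);p=cv2.undistortPoints(np.array([[[u,v]]],float),k,d)[0,0]
    return R.from_rotvec(I[n]["attitude"]).as_matrix()@F@np.array([p[0],p[1],1])
def at_z(n,u,v,z):
    r=ray(n,u,v);e=np.array(I[n]["eye"]);return e+r*(z-e[2])/r[2]
def proj(n,P):
    k,d=K(n);M=F@R.from_rotvec(I[n]["attitude"]).as_matrix().T
    return cv2.projectPoints(np.atleast_2d(np.array(P,float)),cv2.Rodrigues(M)[0],-M@np.array(I[n]["eye"]),k,d)[0][:,0]
def cloud(n,d):
    v,u=np.mgrid[:480,:640];k,dd=K(n)
    p=cv2.undistortPoints(np.stack([u,v],-1).reshape(-1,1,2).astype(float),k,dd)[:,0]
    c=np.c_[p,np.ones(len(p))]*d.reshape(-1,1)
    return (c@F@R.from_rotvec(I[n]["attitude"]).as_matrix().T+np.array(I[n]["eye"])).reshape(480,640,3)
def fit(n,model,zs_pix,x0):
    pass
def crop(n,box,s,name):
    p,d=cams.read_camera(n);a,b,c,e=box
    cv2.imwrite("pics/"+name,cv2.resize(p[b:e,a:c],None,fx=s,fy=s,interpolation=cv2.INTER_CUBIC));return p,d
E
python3 - <<'E'
from h import *
p=cv2.imread("pics/top0.png");b=cv2.resize(p[140:310,175:355],None,fx=4.4,fy=3.5,interpolation=cv2.INTER_CUBIC)
b=cv2.resize(p[145:305,180:355],None,fx=3.75,fy=3.75,interpolation=cv2.INTER_CUBIC)
cv2.imwrite("pics/c1.png",b)
b=cv2.resize(p[175:315,390:540],None,fx=4,fy=4,interpolation=cv2.INTER_CUBIC);cv2.imwrite("pics/c2.png",b)
for n in("top","side"):
    print(n)
    c=cloud(n,np.load(f"pics/{n}0.npy"))
    for u,v in {"top":[(208,252),(209,234),(211,215),(213,196),(207,290),(270,227),(330,235),(427,287),(500,250),(375,331),(245,210),(217,160)],"side":[(290,318),(275,285),(365,195),(350,150)]}[n]:print(u,v,c[v,u].round(4))
c=cloud("top",np.load("pics/top0.npy"))
E
```

```text
top
208 252 [0.5273 0.2396 0.1136]
209 234 [0.5639 0.2387 0.114 ]
211 215 [0.6    0.2339 0.1263]
213 196 [0.6369 0.2298 0.1346]
207 290 [0.4614 0.253  0.0319]
270 227 [0.5948 0.1215 0.0415]
330 235 [ 0.5847 -0.0075  0.0061]
427 287 [ 0.4691 -0.2138  0.0123]
500 250 [ 0.5503 -0.3782  0.0069]
375 331 [ 0.377  -0.1014  0.0008]
245 210 [0.6405 0.179  0.0105]
217 160 [0.719  0.2272 0.1161]
side
290 318 [0.5303 0.2523 0.1023]
275 285 [0.5989 0.1324 0.027 ]
365 195 [ 0.4685 -0.2077  0.0066]
350 150 [ 0.5409 -0.3944  0.0017]
```

View pics/c1.png

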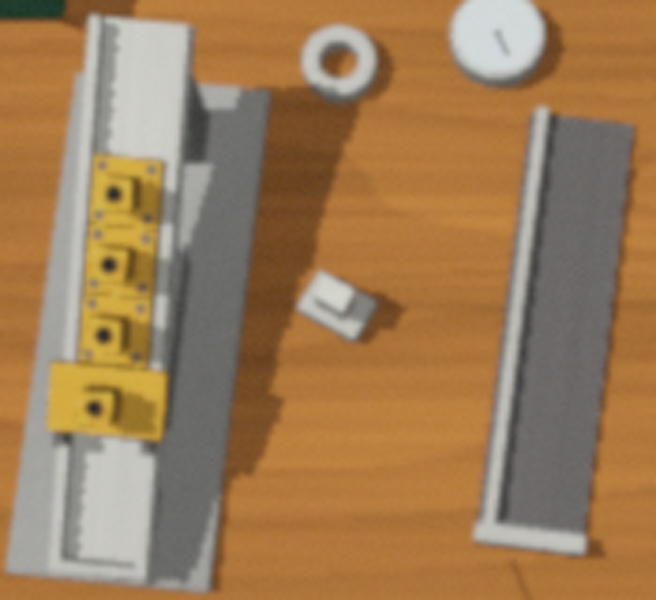

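View pics/c2.png

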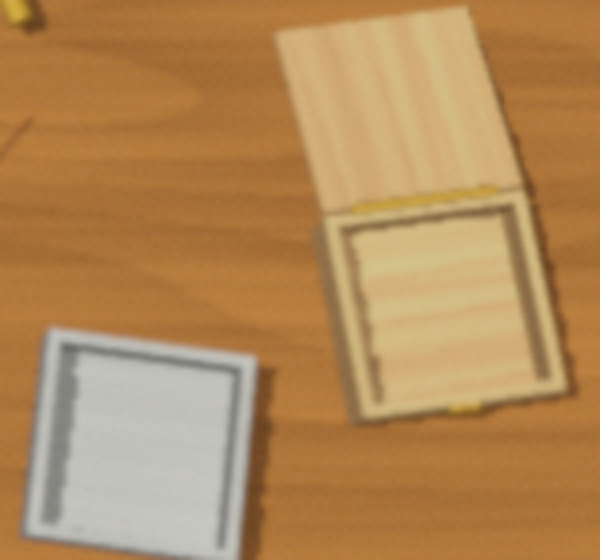

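Crops: in c1 the neck-top holes are at jam (94,407), a (104,335), b (109,265) and c (114,193). The spacer base corners are (296,305), (355,341) and (376,302). The bar's stop is at the bottom and its fence on the left. In c2 the tray and case outlines are clear. Next I fit the frames and overlay them to check.

```bash
cat > fit.py <<'E'
from h import *
from scipy.optimize import least_squares
def fr(p):
    c,s=np.cos(p[2]),np.sin(p[2]);return np.array([[c,-s],[s,c]]),np.array(p[:2])
def tow(p,L):
    L=np.atleast_2d(np.array(L,float));Rm,t=fr(p);return np.c_[L[:,:2]@Rm.T+t,L[:,2]]
def fitp(L,uv,x0,n="top"):
    r=least_squares(lambda p:(proj(n,tow(p,L))-np.array(uv)).ravel(),x0);return r.x,r.fun.reshape(-1,2).round(1).tolist()
S,C=np.sin(np.radians(18)),np.cos(np.radians(18))
def ch(s,y,h):return [s*C-h*S,y,.03+s*S+h*C]
E
python3 - <<'E'
from fit import *
c1=lambda a:[(u/3.75+180-.37,v/3.75+145-.37) for u,v in a]
c2=lambda a:[(u/4+390-.37,v/4+175-.37) for u,v in a]
P={}
L=[[.13,-.031,.006],[.13,.031,.016],[-.13,.031,.02],[-.13,-.031,.02],[-.12,-.031,.02]]
P['bar'],r=fitp(L,c1([(634,124),(532,107),(474,541),(586,552),(589,535)]),[.58,0,0]);print('bar',P['bar'],r)
L=[ch(.093,0,.054),ch(.131,0,.044),ch(.169,0,.044),ch(.207,0,.044)]
uv=[(94,407),(104,335),(109,265),(114,193)]
P['chute'],r=fitp(L,c1(uv),[.45,.25,0]);print('chute',P['chute'],r)
L+=[ch(.3,.027,.012),ch(.3,-.027,.012),ch(-.006,.027,.012),ch(-.006,-.027,.012)]
P['chute2'],r=fitp(L,c1(uv+[(88,15),(192,25),(50,568),(148,580)]),[.45,.25,0]);print('chute2',P['chute2'],r)
L=[[-.013,.019,.016],[-.013,-.019,.016],[.013,-.019,.016]]
for x0 in ([.59,.12,-.5],):
    P['spacer'],r=fitp(L,c1([(296,305),(355,341),(376,302)]),x0);print('sp',P['spacer'],r)
L=[[-.055,.055,.03],[-.055,-.055,.03],[.055,-.055,.03],[.055,.055,.03]]
P['tray'],r=fitp(L,c2([(22,535),(240,560),(257,355),(49,328)]),[.47,-.21,0]);print('tray',P['tray'],r)
P['case'],r=fitp(L,c2([(360,420),(569,390),(524,190),(325,213)]),[.55,-.38,0]);print('case',P['case'],r)
import json;json.dump({k:list(v) for k,v in P.items()},open('P.json','w'))
p=cv2.imread("pics/top0.png");q=cv2.imread("pics/side0.png")
def box(pp,x0,x1,y0,y1,z):return tow(pp,[[x0,y0,z],[x1,y0,z],[x1,y1,z],[x0,y1,z]])
W=[(box(P['bar'],-.12,.13,-.031,.021,.006)),(box(P['bar'],-.13,-.12,-.031,.031,.02)),box(P['case'],-.055,.055,-.055,.055,.03),box(P['tray'],-.055,.055,-.055,.055,.03),box(P['spacer'],-.013,.013,-.019,.019,.016),box(P['spacer'],-.007,.007,-.01,.01,.044),
 tow(P['chute2'],[ch(0,-.021,0),ch(.3,-.021,0),ch(.3,.021,0),ch(0,.021,0)])]
for s,h in((.093,.054),(.131,.044),(.169,.044),(.207,.044)):W.append(tow(P['chute2'],[ch(s+i*.009,j*.009,h) for i,j in((1,1),(1,-1),(-1,-1),(-1,1))]))
out=[]
for n,im,(a,b,c,d),s in(("top",p,(180,145,540,310),2.2),("side",q,(160,120,420,390),2.2)):
    im=cv2.resize(im[b:d,a:c],None,fx=s,fy=s,interpolation=cv2.INTER_CUBIC)
    for w in W:cv2.polylines(im,[np.int32((proj(n,w)+.5-[a,b])*s)],True,(0,0,255) if n=="top" else (255,0,255),1)
    cv2.imwrite(f"pics/ov_{n}.png",im)
E
```

```text
bar [ 0.59062697 -0.00363863 -0.12645492] [[0.1, 0.0], [-0.2, -0.2], [0.7, -0.4], [-0.2, 0.3], [-0.4, 0.2]]
chute [ 0.45392211  0.25367216 -0.10013403] [[0.1, 0.1], [-0.1, -0.0], [-0.0, -0.2], [0.1, 0.1]]
chute2 [ 0.45385647  0.2529527  -0.09810222] [[0.4, 0.2], [0.1, 0.0], [0.2, -0.2], [0.3, 0.1], [0.5, 0.2], [-0.9, -0.1], [-0.1, 0.3], [-0.5, -0.4]]
sp [ 0.60347115  0.12430986 -0.54682498] [[0.4, 0.4], [-0.5, -0.4], [0.2, 0.0]]
tray [ 0.469963   -0.20648856 -0.1372232 ] [[1.4, -0.4], [-0.8, 0.3], [-0.6, 0.1], [0.0, 0.0]]
case [ 0.5453761  -0.37231055  0.12531604] [[0.8, -0.9], [-0.9, 0.0], [0.0, 0.2], [0.1, 0.7]]
```

View pics/ov_top.png

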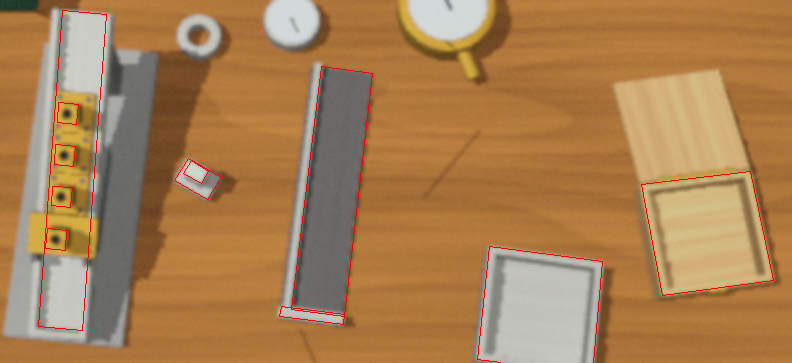

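View pics/ov_side.png

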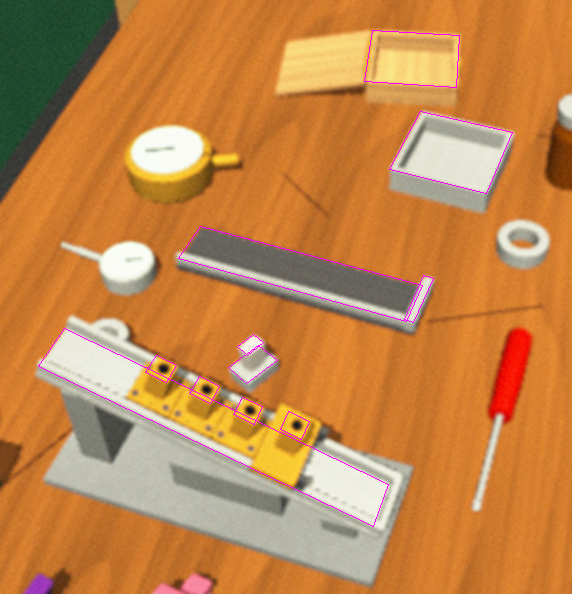

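```bash
cat > plan.py <<'E'
from fit import *
import json
P=json.load(open('P.json'))
def pose(p,l,tilt=0,ref=None):
    """tool pose: tip at frame-point l of planar frame p; tilt leans tool back about frame y; ref yaw"""
    y=p[2] if ref is None else ref
    A=R.from_euler('z',y)*R.from_euler('y',-tilt)*R.from_euler('x',np.pi)
    return tow(p,l)[0],A
def chp(s,h,y=0):return pose(P['chute2'],ch(s,y,h),np.radians(18))
def barp(x,z,y=0):return pose(P['bar'],[x,y,z])
def go(*calls):
    s=sense();t,A=np.array(s['position']),R.from_rotvec(s['tcp_rot']);print('t',s['time'],'gap',s['finger_gap'].round(3),'pos',t.round(4))
    for k in calls:
        t0,A0=t,A
        for (T,B) in k:
            tr=A0.inv().apply(T-t0)*1000;tu=(A0.inv()*B).as_rotvec()
            n=max(np.linalg.norm(T-t)/.0625,np.degrees((A.inv()*B).magnitude())/10.7)
            print(' travel',(np.round(tr*2)/2).tolist(),'turn',tu.round(2).tolist(),'rows>=%.1f'%n);t,A=T,B
        print('--')
E
python3 - <<'E'
from plan import *
up=(tow(P['chute2'],ch(.093,0,.13))[0],barp(0,0)[1])
go([chp(.093,.11),chp(.093,.028)],[chp(.093,.14)],[pose(P['tray'],[0,0,.15],ref=P['tray'][2]),pose(P['tray'],[0,0,.04])],[pose(P['tray'],[0,0,.15])])
E
```

```text
Traceback (most recent call last):
  File "plan.py", line 12, in go
    s=sense();t,A=np.array(s['position']),R.from_rotvec(s['tcp_rot']);print('t',s['time'],'gap',s['finger_gap'].round(3),'pos',t.round(4))
                                                                                                ^^^^^^^^^^^^^^^^^^^^^
AttributeError: 'float' object has no attribute 'round'
```

```bash
sed -i "s/s\['finger_gap'\].round(3)/round(float(s['finger_gap']),3)/" plan.py
python3 - <<'E'
from plan import *
go([chp(.093,.12),chp(.093,.028)],[chp(.093,.14)],[pose(P['tray'],[0,0,.15]),pose(P['tray'],[0,0,.04])],[pose(P['tray'],[0,0,.15])])
E
```

```text
t 0.1 gap 1.0 pos [ 0.2429 -0.4929  0.2302]
 travel [562.5, -548.5, 58.5] turn [-0.09, 0.31, 0.55] rows>=12.6
 travel [586.5, -533.5, 146.0] turn [-0.09, 0.31, 0.55] rows>=1.5
--
 travel [0.0, 0.0, -112.0] turn [0.0, 0.0, 0.0] rows>=1.8
--
 travel [2.0, 455.5, 44.5] turn [-0.01, -0.31, 0.04] rows>=7.3
 travel [-32.0, 455.5, 149.5] turn [-0.01, -0.31, 0.04] rows>=1.8
--
 travel [0.0, 0.0, -110.0] turn [0.0, 0.0, 0.0] rows>=1.8
--
```

Request:
send_rows --targets '[{"travel":[562.5,-548.5,40],"turn":[-0.09,0.31,0.55]},{"travel":[562.5,-548.5,40],"turn":[-0.09,0.31,0.55]},{"travel":[562.5,-548.5,40],"turn":[-0.09,0.31,0.55]},{"travel":[562.5,-548.5,40],"turn":[-0.09,0.31,0.55]},{"travel":[562.5,-548.5,40],"turn":[-0.09,0.31,0.55]},{"travel":[562.5,-548.5,40],"turn":[-0.09,0.31,0.55]},{"travel":[562.5,-548.5,40],"turn":[-0.09,0.31,0.55]},{"travel":[562.5,-548.5,40],"turn":[-0.09,0.31,0.55]},{"travel":[562.5,-548.5,40],"turn":[-0.09,0.31,0.55]},{"travel":[562.5,-548.5,40],"turn":[-0.09,0.31,0.55]},{"travel":[562.5,-548.5,40],"turn":[-0.09,0.31,0.55]},{"travel":[562.5,-548.5,40],"turn":[-0.09,0.31,0.55]}]' --grip -1

```text
time: 1.6
position: [0.493, 0.215, 0.1927]
tcp_rot: [3.081, -0.148, 0.495]
wrist_force: [0.3, -0.5, 0.8]
finger_gap: 0.998
```

Request:
send_rows --targets '[{"travel":[0,0,0],"turn":[0,0,0]},{"travel":[0,0,0],"turn":[0,0,0]}]'

```text
time: 1.85
position: [0.4925, 0.2124, 0.1923]
tcp_rot: [3.081, -0.148, 0.492]
wrist_force: [-0.9, 0.4, 0.2]
finger_gap: 1.003
```

```bash
python3 - <<'E'
from plan import *
go([chp(.093,.12),chp(.093,.028)])
p,d=crop("top",(180,145,355,305),3.75,"c3.png")
crop("side",(230,240,400,400),3.7,"s3.png")
T=chp(.093,.12);print(sense()['tcp_rot'],T[1].as_rotvec())
E
```

```text
t 1.85 gap 1.003 pos [0.4925 0.2124 0.1923]
 travel [2.5, -36.5, 21.0] turn [0.0, -0.0, 0.0] rows>=0.7
 travel [2.5, -37.0, 113.0] turn [0.0, -0.0, 0.0] rows>=1.5
--
[ 3.08067501 -0.15194348  0.49513017] [ 3.08413961 -0.15140191  0.48847973]
```

Request:
send_rows --targets '[{"travel":[2.5,-36.5,21],"turn":[0,0,0]},{"travel":[2.5,-37,50],"turn":[0,0,0]},{"travel":[2.5,-37,82],"turn":[0,0,0]},{"travel":[2.5,-37,98],"turn":[0,0,0]},{"travel":[2.5,-37,113],"turn":[0,0,0]},{"travel":[2.5,-37,113],"turn":[0,0,0]},{"travel":[2.5,-37,113],"turn":[0,0,0]}]'

```text
time: 2.82
position: [0.5348, 0.2458, 0.0878]
tcp_rot: [3.082, -0.15, 0.498]
wrist_force: [0.6, -0.7, 0.1]
finger_gap: 0.998
```

```bash
python3 - <<'E'
from plan import *
go([chp(.093,.028)])
crop("side",(230,240,400,400),3.7,"s4.png")
E
```

```text
t 2.825 gap 0.998 pos [0.5348 0.2458 0.0878]
 travel [-2.0, 1.0, 2.0] turn [0.0, -0.01, 0.0] rows>=0.0
--
```

View pics/s4.png

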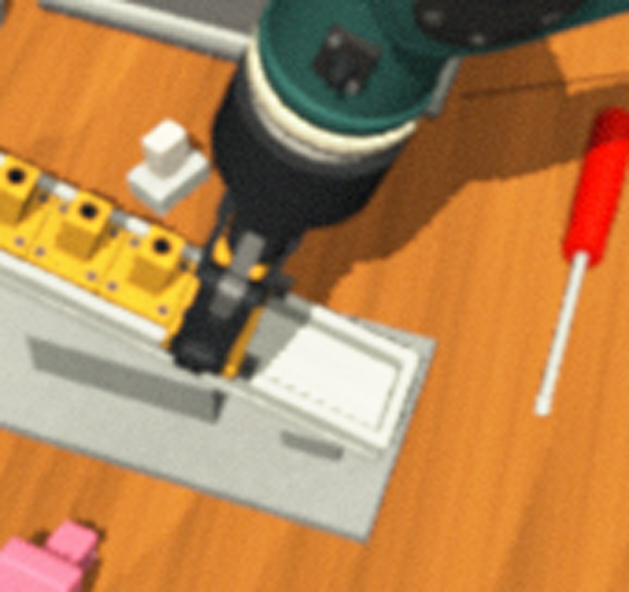

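The side crop shows the fingers straddling the jam neck, with the jam's ear visible between them at (240,340). I'll close now.

Request:
send_rows --targets '[{"travel":[-2,1,1],"turn":[0,0,0]},{"travel":[-2,1,1],"turn":[0,0,0]},{"travel":[-2,1,1],"turn":[0,0,0]},{"travel":[-2,1,1],"turn":[0,0,0]},{"travel":[-2,1,1],"turn":[0,0,0]},{"travel":[-2,1,1],"turn":[0,0,0]}]' --grip 1 --force 70

```text
time: 3.62
position: [0.5325, 0.245, 0.0853]
tcp_rot: [3.082, -0.15, 0.495]
wrist_force: [-2.9, 0.2, 2.9]
finger_gap: 0.196
```

Request:
send_rows --targets '[{"travel":[0,0,-62],"turn":[0,0,0]},{"travel":[0,0,-112],"turn":[0,0,0]},{"travel":[0,0,-112],"turn":[0,0,0]},{"travel":[0,0,-112],"turn":[0,0,0]}]'

```text
time: 4.12
position: [0.4966, 0.248, 0.189]
tcp_rot: [3.081, -0.149, 0.489]
wrist_force: [0.3, -0.5, -4.6]
finger_gap: 0.2
```

```bash
python3 - <<'E'
from plan import *
go([pose(P['tray'],[0,0,.15]),pose(P['tray'],[0,0,.04])],[pose(P['tray'],[0,0,.15])])
crop("side",(160,120,420,390),2.2,"s5.png")
E
```

```text
t 4.125 gap 0.2 pos [0.4966 0.248  0.189 ]
 travel [4.0, 454.5, 44.0] turn [-0.0, -0.32, 0.04] rows>=7.3
 travel [-30.0, 454.5, 148.5] turn [-0.0, -0.32, 0.04] rows>=1.8
--
 travel [0.0, 0.0, -110.0] turn [0.0, 0.0, 0.0] rows>=1.8
--
```

View pics/s5.png

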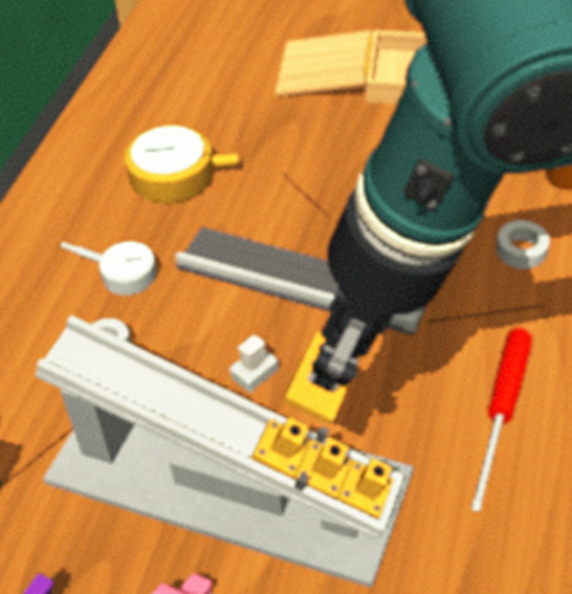

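The jam is held and all three adaptors have come down to the stop: a (378,480), b (333,460), c (292,437). On to the tray.

Request:
send_rows --targets '[{"travel":[4,454.5,44],"turn":[0,-0.32,0.04]},{"travel":[4,454.5,44],"turn":[0,-0.32,0.04]},{"travel":[4,454.5,44],"turn":[0,-0.32,0.04]},{"travel":[4,454.5,44],"turn":[0,-0.32,0.04]},{"travel":[4,454.5,44],"turn":[0,-0.32,0.04]},{"travel":[4,454.5,44],"turn":[0,-0.32,0.04]},{"travel":[4,454.5,44],"turn":[0,-0.32,0.04]},{"travel":[4,454.5,44],"turn":[0,-0.32,0.04]},{"travel":[4,454.5,44],"turn":[0,-0.32,0.04]},{"travel":[-14,454.5,98],"turn":[0,-0.32,0.04]},{"travel":[-30,454.5,148.5],"turn":[0,-0.32,0.04]},{"travel":[-30,454.5,148.5],"turn":[0,-0.32,0.04]}]'

```text
time: 5.68
position: [0.4689, -0.2026, 0.0377]
tcp_rot: [-3.125, 0.21, 0.015]
wrist_force: [-0.3, 0.4, -2.5]
finger_gap: 0.193
```

```bash
python3 - <<'E'
from plan import *
go([pose(P['tray'],[0,0,.038])])
E
```

```text
t 5.675 gap 0.193 pos [ 0.4689 -0.2026  0.0377]
 travel [1.5, 3.5, -0.5] turn [-0.01, 0.01, 0.0] rows>=0.1
--
```

Request:
send_rows --targets '[{"travel":[0,0,0],"turn":[0,0,0]},{"travel":[0,0,0],"turn":[0,0,0]},{"travel":[0,0,0],"turn":[0,0,0]},{"travel":[0,0,0],"turn":[0,0,0]},{"travel":[0,0,-60],"turn":[0,0,0]},{"travel":[0,0,-120],"turn":[0,0,0]},{"travel":[0,0,-120],"turn":[0,0,0]}]' --grip -1

```text
time: 6.55
position: [0.4748, -0.2084, 0.169]
tcp_rot: [3.133, -0.214, 0.018]
wrist_force: [0.6, -0.3, -0.0]
finger_gap: 0.997
```

```bash
python3 - <<'E'
from plan import *
p,d=cams.read_camera("top");cv2.imwrite("pics/t6.png",p)
def mk(y,pt):print(y,proj("top",tow(P['chute2'],pt)).round(1))
for s in(.019,.057,.095):mk(s,ch(s,0,.044))
q=cv2.resize(p[220:300,180:260],None,fx=7,fy=7,interpolation=cv2.INTER_CUBIC);cv2.imwrite("pics/c6.png",q)
go([chp(.019,.12)],[chp(.019,.018)])
E
```

```text
0.019 [[203.4 288.8]]
0.057 [[204.8 270.3]]
0.095 [[206.2 251.7]]
t 6.6 gap 1.0 pos [ 0.4731 -0.2075  0.1654]
 travel [-101.0, -453.0, 15.5] turn [0.0, 0.31, -0.04] rows>=7.4
--
 travel [0.0, -0.0, 102.0] turn [0.0, 0.0, 0.0] rows>=1.6
--
```

View pics/c6.png

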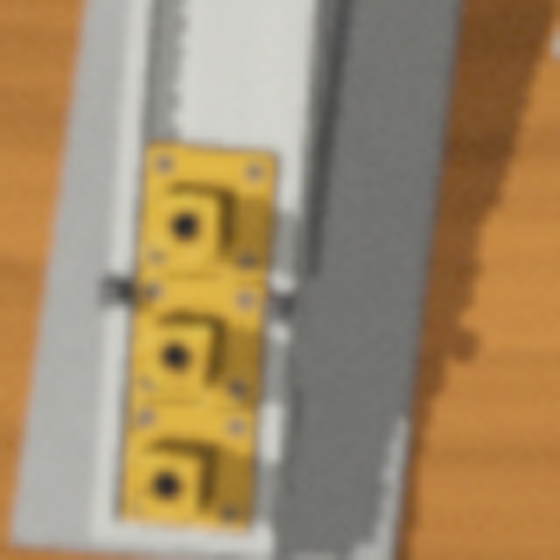

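Crop: the holes are at (167,484), (174,355) and (184,225), which matches the predicted seats within 0.4 px. Next is adaptor a.

Request:
send_rows --targets '[{"travel":[-101,-453,15],"turn":[0,0.31,-0.04]},{"travel":[-101,-453,15],"turn":[0,0.31,-0.04]},{"travel":[-101,-453,15],"turn":[0,0.31,-0.04]},{"travel":[-101,-453,15],"turn":[0,0.31,-0.04]},{"travel":[-101,-453,15],"turn":[0,0.31,-0.04]},{"travel":[-101,-453,15],"turn":[0,0.31,-0.04]},{"travel":[-101,-453,15],"turn":[0,0.31,-0.04]},{"travel":[-101,-453,15],"turn":[0,0.31,-0.04]},{"travel":[-101,-453,15],"turn":[0,0.31,-0.04]},{"travel":[-101,-453,15],"turn":[0,0.31,-0.04]},{"travel":[-101,-453,15],"turn":[0,0.31,-0.04]}]'

```text
time: 7.98
position: [0.4332, 0.2547, 0.1485]
tcp_rot: [3.083, -0.153, 0.479]
wrist_force: [0.1, 1.0, -0.7]
finger_gap: 1.0
```

```bash
python3 - <<'E'
from plan import *
go([chp(.019,.06),chp(.019,.019)])
E
```

```text
t 7.975 gap 1.0 pos [0.4332 0.2547 0.1485]
 travel [2.5, -0.5, 59.0] turn [0.0, 0.01, -0.0] rows>=0.9
 travel [2.5, -0.5, 100.0] turn [0.0, 0.01, -0.0] rows>=0.7
--
```

Request:
send_rows --targets '[{"travel":[2.5,-0.5,50],"turn":[0,0.01,0]},{"travel":[2.5,-0.5,80],"turn":[0,0.01,0]},{"travel":[2.5,-0.5,100],"turn":[0,0.01,0]},{"travel":[2.5,-0.5,100],"turn":[0,0.01,0]},{"travel":[2.5,-0.5,100],"turn":[0,0.01,0]}]'

```text
time: 8.6
position: [0.4664, 0.2529, 0.0555]
tcp_rot: [3.082, -0.152, 0.498]
wrist_force: [0.7, -0.1, 0.4]
finger_gap: 1.001
```

Request:
send_rows --targets '[{"travel":[0,0,0],"turn":[0,0,0]},{"travel":[0,0,0],"turn":[0,0,0]},{"travel":[0,0,0],"turn":[0,0,0]},{"travel":[0,0,0],"turn":[0,0,0]},{"travel":[0,0,0],"turn":[0,0,0]},{"travel":[0,0,0],"turn":[0,0,0]}]' --grip 1 --force 70

```text
time: 9.35
position: [0.4658, 0.2534, 0.0549]
tcp_rot: [3.082, -0.15, 0.496]
wrist_force: [-3.5, -0.7, 5.5]
finger_gap: 0.195
```

```bash
python3 - <<'E'
from plan import *
T=chp(.019,.019);s=sense();print((R.from_rotvec(s['tcp_rot']).inv().apply(T[0]-s['position'])*1000).round(2), s['wrist_force'])
E
```

```text
[0.07 1.64 1.04] [-3.46566153 -0.70880038  5.53591977]
```

Request:
send_rows --targets '[{"travel":[0,0,-62],"turn":[0,0,0]},{"travel":[0,0,-110],"turn":[0,0,0]},{"travel":[0,0,-110],"turn":[0,0,0]},{"travel":[0,0,-110],"turn":[0,0,0]}]'

```text
time: 9.85
position: [0.4306, 0.2563, 0.1569]
tcp_rot: [3.081, -0.149, 0.491]
wrist_force: [0.2, -0.8, -3.0]
finger_gap: 0.196
```

```bash
python3 - <<'E'
from plan import *
go([barp(-.0995,.12),barp(-.0995,.035)])
E
```

```text
t 9.85 gap 0.196 pos [0.4306 0.2563 0.1569]
 travel [69.0, 240.0, 62.0] turn [-0.0, -0.32, 0.03] rows>=4.1
 travel [42.5, 240.0, 143.0] turn [-0.0, -0.32, 0.03] rows>=1.4
--
```

Request:
send_rows --targets '[{"travel":[69,240,62],"turn":[0,-0.32,0.03]},{"travel":[69,240,62],"turn":[0,-0.32,0.03]},{"travel":[69,240,62],"turn":[0,-0.32,0.03]},{"travel":[69,240,62],"turn":[0,-0.32,0.03]},{"travel":[69,240,62],"turn":[0,-0.32,0.03]},{"travel":[69,240,62],"turn":[0,-0.32,0.03]},{"travel":[58,240,95],"turn":[0,-0.32,0.03]},{"travel":[48,240,125],"turn":[0,-0.32,0.03]},{"travel":[42.5,240,143],"turn":[0,-0.32,0.03]},{"travel":[42.5,240,143],"turn":[0,-0.32,0.03]},{"travel":[42.5,240,143],"turn":[0,-0.32,0.03]},{"travel":[42.5,240,143],"turn":[0,-0.32,0.03]}]'

```text
time: 11.35
position: [0.4939, 0.0099, 0.0381]
tcp_rot: [-3.132, 0.197, -0.003]
wrist_force: [-0.0, 0.8, -2.3]
finger_gap: 0.192
```

```bash
python3 - <<'E'
from plan import *
go([barp(-.0995,.0265)]);print(sense()['wrist_force'])
E
```

```text
t 11.35 gap 0.192 pos [0.4939 0.0099 0.0381]
 travel [-2.0, 1.5, 11.5] turn [-0.0, -0.0, 0.0] rows>=0.2
--
[-0.04509855  0.84089981 -2.32154502]
```

Request:
send_rows --targets '[{"travel":[-1,1.5,7],"turn":[0,0,0]},{"travel":[-1,1.5,9],"turn":[0,0,0]},{"travel":[-1,1.5,11],"turn":[0,0,0]},{"travel":[-1,1.5,11.5],"turn":[0,0,0]},{"travel":[-1,1.5,11.5],"turn":[0,0,0]},{"travel":[-1,1.5,11.5],"turn":[0,0,0]}]'

```text
time: 12.1
position: [0.4917, 0.0081, 0.0261]
tcp_rot: [-3.132, 0.199, 0.002]
wrist_force: [-3.2, 0.6, 4.9]
finger_gap: 0.195
```

Request:
send_rows --targets '[{"travel":[-1,0,0],"turn":[0,0,0]},{"travel":[-2,0,0],"turn":[0,0,0]},{"travel":[-2,0,0],"turn":[0,0,0]},{"travel":[-2,0,0],"turn":[0,0,0]}]'

```text
time: 12.6
position: [0.4913, 0.0081, 0.0262]
tcp_rot: [-3.132, 0.199, -0.004]
wrist_force: [3.5, -0.9, 5.2]
finger_gap: 0.194
```

```bash
python3 - <<'E'
from plan import *
s=sense();r,t=fr(P['bar']);print(((s['position'][:2]-t)@r*1000).round(2),s['wrist_force'].round(2))
E
```

```text
[-99.98  -0.9 ] [ 3.48 -0.88  5.22]
```

Request:
send_rows --targets '[{"travel":[0,0,-1],"turn":[0,0,0]},{"travel":[-1,0,-1],"turn":[0,0,0]},{"travel":[-2,0,-1],"turn":[0,0,0]},{"travel":[-3,0,-1],"turn":[0,0,0]},{"travel":[-3,0,-1],"turn":[0,0,0]}]'

```text
time: 13.22
position: [0.4888, 0.0086, 0.0264]
tcp_rot: [-3.132, 0.199, -0.007]
wrist_force: [7.4, 0.9, -0.8]
finger_gap: 0.195
```

```bash
python3 - <<'E'
from plan import *
s=sense();r,t=fr(P['bar']);print(((s['position'][:2]-t)@r*1000).round(2),s['position'],s['wrist_force'].round(2))
E
```

```text
[-102.54   -0.68] [0.48882295 0.00862318 0.02638944] [ 7.42  0.9  -0.8 ]
```

Request:
send_rows --targets '[{"travel":[1,0,0.5],"turn":[0,0,0]},{"travel":[1,0,0.5],"turn":[0,0,0]}]'

```text
time: 13.48
position: [0.4889, 0.0086, 0.0263]
tcp_rot: [-3.132, 0.199, -0.003]
wrist_force: [5.2, -0.3, 2.9]
finger_gap: 0.198
```

Request:
send_rows --targets '[{"travel":[0,0,0],"turn":[0,0,0]},{"travel":[0,0,0],"turn":[0,0,0]},{"travel":[0,0,0],"turn":[0,0,0]},{"travel":[0,0,0],"turn":[0,0,0]},{"travel":[0,0,-40],"turn":[0,0,0]},{"travel":[0,0,-100],"turn":[0,0,0]},{"travel":[0,0,-150],"turn":[0,0,0]},{"travel":[0,300,-150],"turn":[0,0,0]},{"travel":[0,300,-150],"turn":[0,0,0]},{"travel":[0,300,-150],"turn":[0,0,0]},{"travel":[0,300,-150],"turn":[0,0,0]},{"travel":[0,300,-150],"turn":[0,0,0]}]' --grip -1

```text
time: 14.98
position: [0.4491, -0.2917, 0.1747]
tcp_rot: [-3.132, 0.201, 0.002]
wrist_force: [-0.7, 0.2, 0.7]
finger_gap: 1.003
```

```bash
python3 - <<'E'
from plan import *
p,d=crop("top",(180,145,355,305),3.75,"c7.png")
print(proj("top",tow(P['bar'],[[-.101,0,.05]])))
E
```

```text
[[323.18016295 274.81388752]]
```

View pics/c7.png

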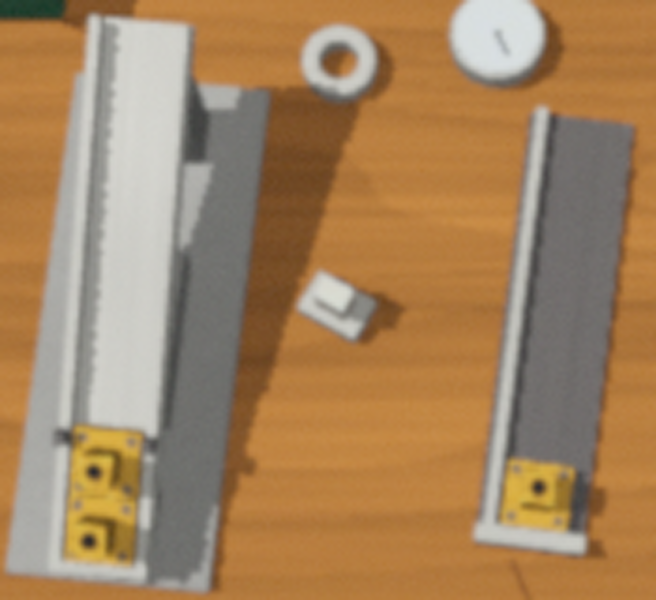

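Crop: adaptor a's hole is at (538,487), i.e. px (323.1,274.5) against a nominal (323.2,274.8), so it is seated. b and c have moved down, and the spacer has not moved (tang at 333,290). Spacer next.

```bash
python3 - <<'E'
from plan import *
L=[[0,0,.044]];print(proj("top",tow(P['spacer'],L))*3.75-np.array([180,145])*3.75)
go([pose(P['spacer'],[0,0,.13])],[pose(P['spacer'],[0,0,.021])])
E
```

```text
[[332.46223583 291.63055973]]
t 15.025 gap 0.999 pos [ 0.4479 -0.2974  0.1743]
 travel [98.5, -439.0, 43.0] turn [0.0, 0.0, 0.41] rows>=7.2
--
 travel [0.0, -0.0, 109.0] turn [0.0, 0.0, 0.0] rows>=1.7
--
```

Request:
send_rows --targets '[{"travel":[98.5,-439,43],"turn":[0,0,0.41]},{"travel":[98.5,-439,43],"turn":[0,0,0.41]},{"travel":[98.5,-439,43],"turn":[0,0,0.41]},{"travel":[98.5,-439,43],"turn":[0,0,0.41]},{"travel":[98.5,-439,43],"turn":[0,0,0.41]},{"travel":[98.5,-439,43],"turn":[0,0,0.41]},{"travel":[98.5,-439,43],"turn":[0,0,0.41]},{"travel":[98.5,-439,43],"turn":[0,0,0.41]},{"travel":[98.5,-439,43],"turn":[0,0,0.41]},{"travel":[98.5,-439,43],"turn":[0,0,0.41]},{"travel":[98.5,-439,43],"turn":[0,0,0.41]}]' --grip -0.2

```text
time: 16.4
position: [0.603, 0.1324, 0.1334]
tcp_rot: [-3.026, 0.835, 0.002]
wrist_force: [0.4, 0.1, -0.1]
finger_gap: 0.599
```

```bash
python3 - <<'E'
from plan import *
go([pose(P['spacer'],[0,0,.06]),pose(P['spacer'],[0,0,.021])])
p,d=cams.read_camera("side");c=cloud("side",d)
print(proj("side",tow(P['spacer'],[[0,0,.044]])))
cv2.imwrite("pics/s8.png",p)
E
```

```text
t 16.4 gap 0.599 pos [0.603  0.1324 0.1334]
 travel [4.5, 7.0, 73.5] turn [-0.0, 0.0, 0.01] rows>=1.2
 travel [5.0, 7.0, 112.5] turn [-0.0, 0.0, 0.01] rows>=0.6
--
[[273.38616557 276.2551279 ]]
```

Request:
send_rows --targets '[{"travel":[4.5,7,30],"turn":[0,0,0.01]},{"travel":[4.5,7,60],"turn":[0,0,0.01]},{"travel":[4.5,7,60],"turn":[0,0,0.01]},{"travel":[4.5,7,60],"turn":[0,0,0.01]}]'

```text
time: 16.95
position: [0.6041, 0.1252, 0.0744]
tcp_rot: [-3.021, 0.848, -0.0]
wrist_force: [0.7, -0.4, 0.5]
finger_gap: 0.603
```

```bash
python3 - <<'E'
from plan import *
go([pose(P['spacer'],[0,0,.022])])
E
```

```text
t 16.95 gap 0.603 pos [0.6041 0.1252 0.0744]
 travel [-0.0, 1.5, 52.5] turn [-0.0, 0.0, -0.0] rows>=0.8
--
```

Request:
send_rows --targets '[{"travel":[0,1,30],"turn":[0,0,0]},{"travel":[0,1,45],"turn":[0,0,0]},{"travel":[0,1,52.5],"turn":[0,0,0]},{"travel":[0,1,52.5],"turn":[0,0,0]},{"travel":[0,1,52.5],"turn":[0,0,0]}]'

```text
time: 17.58
position: [0.6036, 0.1251, 0.0217]
tcp_rot: [-3.021, 0.847, -0.0]
wrist_force: [-0.4, -0.5, -0.2]
finger_gap: 0.598
```

Request:
send_rows --targets '[{"travel":[0,0,0],"turn":[0,0,0]},{"travel":[0,0,0],"turn":[0,0,0]},{"travel":[0,0,0],"turn":[0,0,0]},{"travel":[0,0,0],"turn":[0,0,0]},{"travel":[0,0,0],"turn":[0,0,0]}]' --grip 1 --force 70

```text
time: 18.2
position: [0.6035, 0.125, 0.0214]
tcp_rot: [-3.022, 0.847, 0.0]
wrist_force: [0.5, -0.2, 4.1]
finger_gap: 0.218
```

Request:
send_rows --targets '[{"travel":[0,0,-40],"turn":[0,0,0]},{"travel":[0,0,-90],"turn":[0,0,0]},{"travel":[0,0,-90],"turn":[0,0,0]},{"travel":[0,0,-90],"turn":[0,0,0]}]'

```text
time: 18.7
position: [0.6017, 0.1245, 0.1086]
tcp_rot: [-3.023, 0.848, 0.008]
wrist_force: [-0.7, -0.4, -2.8]
finger_gap: 0.214
```

```bash
python3 - <<'E'
from plan import *
go([barp(-.068,.10),barp(-.068,.036)])
E
```

```text
t 18.7 gap 0.214 pos [0.6017 0.1245 0.1086]
 travel [-5.0, 143.0, 8.5] turn [-0.0, 0.0, -0.42] rows>=2.3
 travel [-4.5, 143.0, 72.5] turn [-0.0, 0.0, -0.42] rows>=1.0
--
```

Request:
send_rows --targets '[{"travel":[-4,143,8.5],"turn":[0,0,-0.42]},{"travel":[-4,143,8.5],"turn":[0,0,-0.42]},{"travel":[-4,143,8.5],"turn":[0,0,-0.42]},{"travel":[-4,143,8.5],"turn":[0,0,-0.42]},{"travel":[-4,143,8.5],"turn":[0,0,-0.42]},{"travel":[-4,143,45],"turn":[0,0,-0.42]},{"travel":[-4,143,45],"turn":[0,0,-0.42]},{"travel":[-4,143,45],"turn":[0,0,-0.42]}]'

```text
time: 19.7
position: [0.5256, 0.0054, 0.0656]
tcp_rot: [-3.132, 0.197, 0.001]
wrist_force: [1.0, 0.0, -1.5]
finger_gap: 0.218
```

```bash
python3 - <<'E'
from plan import *
go([barp(-.066,.045),barp(-.066,.028)])
E
```

```text
t 19.7 gap 0.218 pos [0.5256 0.0054 0.0656]
 travel [-0.5, 1.0, 20.5] turn [-0.0, 0.0, 0.0] rows>=0.3
 travel [-0.5, 1.0, 37.5] turn [-0.0, 0.0, 0.0] rows>=0.3
--
```

Request:
send_rows --targets '[{"travel":[0,1,18],"turn":[0,0,0]},{"travel":[0,1,30],"turn":[0,0,0]},{"travel":[0,1,37],"turn":[0,0,0]},{"travel":[0,1,37],"turn":[0,0,0]},{"travel":[0,1,37],"turn":[0,0,0]}]'

```text
time: 20.32
position: [0.5249, 0.0038, 0.0281]
tcp_rot: [-3.132, 0.199, 0.002]
wrist_force: [-0.3, -0.3, -2.8]
finger_gap: 0.216
```

Request:
send_rows --targets '[{"travel":[-1,0,0],"turn":[0,0,0]},{"travel":[-2,0,0],"turn":[0,0,0]},{"travel":[-3,0,0],"turn":[0,0,0]},{"travel":[-3,0,0],"turn":[0,0,0]}]'

```text
time: 20.82
position: [0.5219, 0.0042, 0.0282]
tcp_rot: [-3.132, 0.199, 0.002]
wrist_force: [0.2, 0.5, -2.1]
finger_gap: 0.213
```

```bash
python3 - <<'E'
from plan import *
s=sense();r,t=fr(P['bar']);print(((s['position'][:2]-t)@r*1000).round(2),s['position'],s['wrist_force'].round(2))
E
```

```text
[-69.21  -0.85] [0.52185845 0.0042445  0.02821216] [ 0.21  0.49 -2.09]
```

Request:
send_rows --targets '[{"travel":[-0.5,0,0],"turn":[0,0,0]},{"travel":[-1,0,0],"turn":[0,0,0]},{"travel":[-1.5,0,0],"turn":[0,0,0]},{"travel":[-1.5,0,0],"turn":[0,0,0]}]'

```text
time: 21.32
position: [0.5211, 0.0043, 0.0285]
tcp_rot: [-3.132, 0.199, -0.001]
wrist_force: [2.8, -0.2, -2.5]
finger_gap: 0.214
```

```bash
python3 - <<'E'
from plan import *
s=sense();r,t=fr(P['bar']);print(((s['position'][:2]-t)@r*1000).round(2),s['position'],s['wrist_force'].round(2))
E
```

```text
[-69.96  -0.88] [0.52111339 0.00431183 0.02848906] [ 2.77 -0.19 -2.45]
```

Request:
send_rows --targets '[{"travel":[0.5,0,1],"turn":[0,0,0]},{"travel":[0.5,0,1],"turn":[0,0,0]}]'

```text
time: 21.58
position: [0.5212, 0.0043, 0.0275]
tcp_rot: [-3.132, 0.199, 0.001]
wrist_force: [0.8, -0.6, -1.5]
finger_gap: 0.214
```

Request:
send_rows --targets '[{"travel":[0,0,0],"turn":[0,0,0]},{"travel":[0,0,0],"turn":[0,0,0]},{"travel":[0,0,0],"turn":[0,0,0]},{"travel":[0,0,-40],"turn":[0,0,0]},{"travel":[0,0,-100],"turn":[0,0,0]},{"travel":[0,0,-130],"turn":[0,0,0]},{"travel":[0,0,-130],"turn":[0,0,0]}]' --grip -1

```text
time: 22.45
position: [0.523, 0.0037, 0.1609]
tcp_rot: [-3.132, 0.199, -0.01]
wrist_force: [-0.0, -0.5, -0.6]
finger_gap: 0.996
```

```bash
python3 - <<'E'
from plan import *
go([chp(.019,.12)])
E
```

```text
t 22.45 gap 0.996 pos [0.523  0.0037 0.1609]
 travel [-119.0, -238.0, 11.0] turn [0.0, 0.31, -0.03] rows>=4.3
--
```

Request:
send_rows --targets '[{"travel":[-119,-238,11],"turn":[0,0.31,-0.03]},{"travel":[-119,-238,11],"turn":[0,0.31,-0.03]},{"travel":[-119,-238,11],"turn":[0,0.31,-0.03]},{"travel":[-119,-238,11],"turn":[0,0.31,-0.03]},{"travel":[-119,-238,11],"turn":[0,0.31,-0.03]},{"travel":[-119,-238,11],"turn":[0,0.31,-0.03]},{"travel":[-119,-238,11],"turn":[0,0.31,-0.03]},{"travel":[-119,-238,11],"turn":[0,0.31,-0.03]}]'

```text
time: 23.45
position: [0.4334, 0.2538, 0.1467]
tcp_rot: [3.084, -0.153, 0.479]
wrist_force: [0.2, -0.9, 0.8]
finger_gap: 1.002
```

```bash
python3 - <<'E'
from plan import *
go([chp(.019,.06),chp(.019,.019)])
p,d=cams.read_camera("top");cv2.imwrite("pics/t9.png",p)
E
```

```text
t 23.45 gap 1.002 pos [0.4334 0.2538 0.1467]
 travel [2.5, -1.5, 57.5] turn [0.0, 0.01, -0.0] rows>=0.9
 travel [3.0, -1.5, 98.5] turn [0.0, 0.01, -0.0] rows>=0.7
--
```

Request:
send_rows --targets '[{"travel":[2.5,0,50],"turn":[0,0.01,0]},{"travel":[2.5,0,80],"turn":[0,0.01,0]},{"travel":[2.5,0,98.5],"turn":[0,0.01,0]},{"travel":[2.5,0,98.5],"turn":[0,0.01,0]},{"travel":[2.5,0,98.5],"turn":[0,0.01,0]}]'

```text
time: 24.12
position: [0.466, 0.2517, 0.0551]
tcp_rot: [3.082, -0.151, 0.497]
wrist_force: [-0.1, -0.4, 0.3]
finger_gap: 1.0
```

Request:
send_rows --targets '[{"travel":[0,0,0],"turn":[0,0,0]},{"travel":[0,0,0],"turn":[0,0,0]},{"travel":[0,0,0],"turn":[0,0,0]},{"travel":[0,0,0],"turn":[0,0,0]},{"travel":[0,0,0],"turn":[0,0,0]},{"travel":[0,0,0],"turn":[0,0,0]}]' --grip 1 --force 70

```text
time: 24.88
position: [0.4653, 0.2521, 0.0545]
tcp_rot: [3.082, -0.15, 0.496]
wrist_force: [-2.9, -0.1, 5.0]
finger_gap: 0.195
```

```bash
python3 - <<'E'
from plan import *
T=chp(.019,.019);s=sense();print((R.from_rotvec(s['tcp_rot']).inv().apply(T[0]-s['position'])*1000).round(2), s['wrist_force'])
E
```

```text
[0.5  0.23 0.78] [-2.9102661  -0.09777634  4.96914726]
```

Request:
send_rows --targets '[{"travel":[0,0,-62],"turn":[0,0,0]},{"travel":[0,0,-110],"turn":[0,0,0]},{"travel":[0,0,-110],"turn":[0,0,0]},{"travel":[0,0,-110],"turn":[0,0,0]}]'

```text
time: 25.38
position: [0.4301, 0.2548, 0.1566]
tcp_rot: [3.081, -0.149, 0.491]
wrist_force: [0.4, 1.0, -4.0]
finger_gap: 0.195
```

```bash
python3 - <<'E'
from plan import *
go([barp(-.036,.12),barp(-.036,.06)])
E
```

```text
t 25.375 gap 0.195 pos [0.4301 0.2548 0.1566]
 travel [130.0, 240.5, 82.0] turn [-0.0, -0.32, 0.03] rows>=4.6
 travel [111.0, 240.0, 139.0] turn [-0.0, -0.32, 0.03] rows>=1.0
--
```

Request:
send_rows --targets '[{"travel":[130,240,82],"turn":[0,-0.32,0.03]},{"travel":[130,240,82],"turn":[0,-0.32,0.03]},{"travel":[130,240,82],"turn":[0,-0.32,0.03]},{"travel":[130,240,82],"turn":[0,-0.32,0.03]},{"travel":[130,240,82],"turn":[0,-0.32,0.03]},{"travel":[130,240,82],"turn":[0,-0.32,0.03]},{"travel":[130,240,82],"turn":[0,-0.32,0.03]},{"travel":[122,240,110],"turn":[0,-0.32,0.03]},{"travel":[112,240,139],"turn":[0,-0.32,0.03]},{"travel":[112,240,139],"turn":[0,-0.32,0.03]},{"travel":[112,240,139],"turn":[0,-0.32,0.03]}]'

```text
time: 26.75
position: [0.5572, 0.0025, 0.0629]
tcp_rot: [-3.132, 0.197, -0.0]
wrist_force: [0.2, -0.0, -0.2]
finger_gap: 0.197
```

```bash
python3 - <<'E'
from plan import *
go([barp(-.036,.0275,-.0008)])
print(R.from_rotvec(sense()['tcp_rot']).as_matrix()[:,2])
E
```

```text
t 26.75 gap 0.197 pos [0.5572 0.0025 0.0629]
 travel [-2.0, 3.0, 35.5] turn [-0.0, 0.0, 0.0] rows>=0.6
--
[ 3.24760857e-04  3.48181863e-03 -9.99993886e-01]
```

Request:
send_rows --targets '[{"travel":[-2,3,20],"turn":[0,0,0]},{"travel":[-2,3,30],"turn":[0,0,0]},{"travel":[-2,3,34],"turn":[0,0,0]},{"travel":[-2,3,35.5],"turn":[0,0,0]},{"travel":[-2,3,35.5],"turn":[0,0,0]}]'

```text
time: 27.38
position: [0.5549, -0.0008, 0.027]
tcp_rot: [-3.132, 0.198, 0.0]
wrist_force: [0.1, -0.1, -2.3]
finger_gap: 0.19
```

Request:
send_rows --targets '[{"travel":[-0.5,0,0],"turn":[0,0,0]},{"travel":[-1,0,0],"turn":[0,0,0]},{"travel":[-1.5,0,0],"turn":[0,0,0]},{"travel":[-1.5,0,0],"turn":[0,0,0]}]'

```text
time: 27.88
position: [0.5529, -0.0007, 0.0265]
tcp_rot: [-3.132, 0.199, 0.002]
wrist_force: [-0.6, -0.4, -2.0]
finger_gap: 0.196
```

```bash
python3 - <<'E'
from plan import *
s=sense();r,t=fr(P['bar']);print(((s['position'][:2]-t)@r*1000).round(2),s['position'],s['wrist_force'].round(2))
E
```

```text
[-37.76  -1.81] [ 0.5529425  -0.00066744  0.02645243] [-0.63 -0.41 -2.03]
```

Request:
send_rows --targets '[{"travel":[-0.5,-1,0],"turn":[0,0,0]},{"travel":[-1,-1,0],"turn":[0,0,0]},{"travel":[-1,-1,0],"turn":[0,0,0]},{"travel":[-1,-1,0],"turn":[0,0,0]}]'

```text
time: 28.38
position: [0.5522, 0.0005, 0.0265]
tcp_rot: [-3.132, 0.199, 0.002]
wrist_force: [0.2, 0.4, -2.6]
finger_gap: 0.195
```

```bash
python3 - <<'E'
from plan import *
s=sense();r,t=fr(P['bar']);print(((s['position'][:2]-t)@r*1000).round(2),s['position'],s['wrist_force'].round(2))
E
```

```text
[-38.67  -0.76] [5.52165761e-01 4.82211574e-04 2.64707843e-02] [ 0.16  0.4  -2.6 ]
```

Request:
send_rows --targets '[{"travel":[0,0,0.5],"turn":[0,0,0]},{"travel":[0,0,0.5],"turn":[0,0,0]}]'

```text
time: 28.62
position: [0.5522, 0.0005, 0.026]
tcp_rot: [-3.132, 0.199, 0.002]
wrist_force: [-1.1, 0.9, -0.6]
finger_gap: 0.192
```

Request:
send_rows --targets '[{"travel":[0,0,0],"turn":[0,0,0]},{"travel":[0,0,0],"turn":[0,0,0]},{"travel":[0,0,0],"turn":[0,0,0]},{"travel":[0,0,0],"turn":[0,0,0]},{"travel":[0,0,-40],"turn":[0,0,0]},{"travel":[0,0,-100],"turn":[0,0,0]},{"travel":[0,0,-150],"turn":[0,0,0]},{"travel":[0,300,-150],"turn":[0,0,0]},{"travel":[0,300,-150],"turn":[0,0,0]},{"travel":[0,300,-150],"turn":[0,0,0]},{"travel":[0,300,-150],"turn":[0,0,0]},{"travel":[0,300,-150],"turn":[0,0,0]}]' --grip -1

```text
time: 30.12
position: [0.5137, -0.3001, 0.1749]
tcp_rot: [-3.132, 0.201, 0.001]
wrist_force: [0.4, 0.2, 1.1]
finger_gap: 1.0
```

```bash
python3 - <<'E'
from plan import *
p,d=crop("top",(280,180,365,300),5,"c10.png")
print((proj("top",tow(P['bar'],[[-.101,0,.05],[-.037,0,.05],[-.069,0,.05]]))-[280,180]+.5)*5)
E
```

```text
[[218.40081474 476.56943762]
 [236.48588097 326.96826371]
 [227.49285829 401.37316255]]
```

View pics/c10.png

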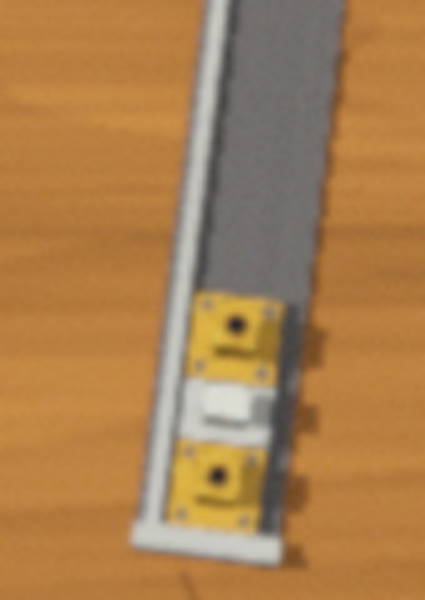

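Crop: a's hole is at (218,475) and b's at (237,325). The separation is 150 px against a nominal 149.6 for 64 mm, with the spacer snug between them. Step 2 is met. Next I step the spacer along.

```bash
python3 - <<'E'
from plan import *
go([barp(-.0693,.10,-.0009)])
E
```

```text
t 30.175 gap 0.998 pos [ 0.5122 -0.3063  0.1744]
 travel [-31.5, -309.0, 73.5] turn [0.0, 0.0, -0.01] rows>=5.1
--
```

Request:
send_rows --targets '[{"travel":[-31.5,-309,40],"turn":[0,0,0]},{"travel":[-31.5,-309,40],"turn":[0,0,0]},{"travel":[-31.5,-309,40],"turn":[0,0,0]},{"travel":[-31.5,-309,40],"turn":[0,0,0]},{"travel":[-31.5,-309,40],"turn":[0,0,0]},{"travel":[-31.5,-309,40],"turn":[0,0,0]},{"travel":[-31.5,-309,73],"turn":[0,0,0]},{"travel":[-31.5,-309,73],"turn":[0,0,0]},{"travel":[-31.5,-309,73],"turn":[0,0,0]},{"travel":[-31.5,-309,73],"turn":[0,0,0]}]' --grip -0.2

```text
time: 31.42
position: [0.5231, 0.0124, 0.1046]
tcp_rot: [-3.132, 0.2, -0.002]
wrist_force: [-0.1, -0.1, 0.5]
finger_gap: 0.6
```

```bash
python3 - <<'E'
from plan import *
go([barp(-.0693,.0275,-.0009)])
E
```

```text
t 31.425 gap 0.6 pos [0.5231 0.0124 0.1046]
 travel [-0.5, 8.5, 77.0] turn [-0.0, -0.0, -0.0] rows>=1.2
--
```

Request:
send_rows --targets '[{"travel":[0,8,30],"turn":[0,0,0]},{"travel":[0,8,50],"turn":[0,0,0]},{"travel":[0,8,66],"turn":[0,0,0]},{"travel":[0,8,77],"turn":[0,0,0]},{"travel":[0,8,77],"turn":[0,0,0]},{"travel":[0,8,77],"turn":[0,0,0]}]'

```text
time: 32.17
position: [0.5217, 0.0054, 0.0268]
tcp_rot: [-3.132, 0.198, -0.001]
wrist_force: [0.8, -0.7, -0.1]
finger_gap: 0.601
```

Request:
send_rows --targets '[{"travel":[0,0,0],"turn":[0,0,0]},{"travel":[0,0,0],"turn":[0,0,0]},{"travel":[0,0,0],"turn":[0,0,0]},{"travel":[0,0,0],"turn":[0,0,0]},{"travel":[0,0,0],"turn":[0,0,0]}]' --grip 1

```text
time: 32.8
position: [0.5218, 0.0054, 0.0269]
tcp_rot: [-3.132, 0.199, -0.001]
wrist_force: [0.1, 0.9, 4.9]
finger_gap: 0.218
```

```bash
python3 - <<'E'
from plan import *
go([barp(-.0693,.0275,-.0009)]);print(sense()['wrist_force'])
E
```

```text
t 32.8 gap 0.218 pos [0.5218 0.0054 0.0269]
 travel [0.0, 1.0, -0.5] turn [-0.0, -0.0, -0.0] rows>=0.0
--
[0.08839881 0.91291446 4.90637453]
```

Request:
send_rows --targets '[{"travel":[0,0,-15],"turn":[0,0,0]},{"travel":[0,0,-30],"turn":[0,0,0]},{"travel":[0,0,-60],"turn":[0,0,0]},{"travel":[0,0,-60],"turn":[0,0,0]},{"travel":[67,0.5,-60],"turn":[0,0,0]},{"travel":[67,0.5,-60],"turn":[0,0,0]},{"travel":[67,0.5,-60],"turn":[0,0,0]},{"travel":[67,0.5,-60],"turn":[0,0,0]},{"travel":[67,0.5,-25],"turn":[0,0,0]},{"travel":[67,0.5,-25],"turn":[0,0,0]},{"travel":[67,0.5,-25],"turn":[0,0,0]}]'

```text
time: 34.17
position: [0.5874, -0.0035, 0.0521]
tcp_rot: [-3.132, 0.198, -0.0]
wrist_force: [-0.1, -0.5, -2.4]
finger_gap: 0.218
```

```bash
python3 - <<'E'
from plan import *
go([barp(-.0027,.0275,-.0009)]);print(sense()['wrist_force'])
p,d=crop("side",(160,200,420,330),3,"s11.png")
E
```

```text
t 34.175 gap 0.218 pos [ 0.5874 -0.0035  0.0521]
 travel [0.5, 0.5, 24.5] turn [-0.0, 0.0, -0.0] rows>=0.4
--
[-0.05998462 -0.53409129 -2.43562984]
```

View pics/s11.png

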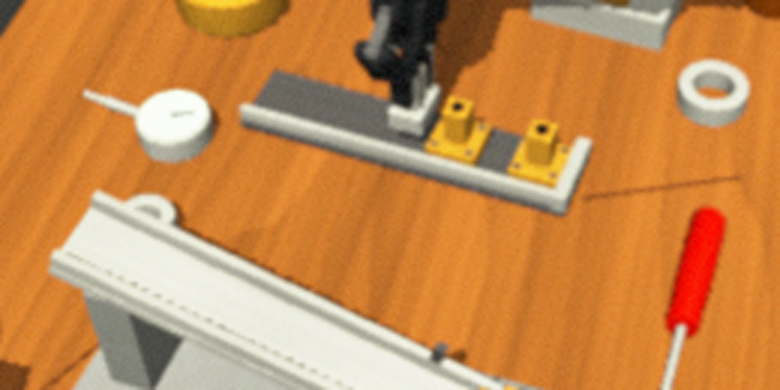

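The side crop shows the spacer held over the bar past b, with a and b standing undisturbed.

Request:
send_rows --targets '[{"travel":[0.5,0.5,12],"turn":[0,0,0]},{"travel":[0,0.5,20],"turn":[0,0,0]},{"travel":[-0.5,0.5,23.5],"turn":[0,0,0]},{"travel":[-1,0.5,24],"turn":[0,0,0]},{"travel":[-1.5,0.5,24.5],"turn":[0,0,0]},{"travel":[-1.5,0.5,24.5],"turn":[0,0,0]},{"travel":[-1.5,0.5,24.5],"turn":[0,0,0]}]'

```text
time: 35.1
position: [0.5865, -0.0039, 0.027]
tcp_rot: [-3.132, 0.199, -0.001]
wrist_force: [1.0, 0.1, -0.1]
finger_gap: 0.215
```

```bash
python3 - <<'E'
from plan import *
s=sense();r,t=fr(P['bar']);print(((s['position'][:2]-t)@r*1000).round(2),s['position'],s['wrist_force'].round(2))
E
```

```text
[-4.08 -0.78] [ 0.58648563 -0.00389443  0.02697279] [ 1.01  0.08 -0.08]
```

Request:
send_rows --targets '[{"travel":[-0.5,0,0],"turn":[0,0,0]},{"travel":[-0.5,0,0],"turn":[0,0,0]},{"travel":[-0.5,0,0.5],"turn":[0,0,0]}]'

```text
time: 35.48
position: [0.5859, -0.0038, 0.0269]
tcp_rot: [-3.132, 0.199, -0.001]
wrist_force: [-0.5, 0.1, 6.3]
finger_gap: 0.219
```

Request:
send_rows --targets '[{"travel":[0,0,0],"turn":[0,0,0]},{"travel":[0,0,0],"turn":[0,0,0]},{"travel":[0,0,0],"turn":[0,0,0]},{"travel":[0,0,-40],"turn":[0,0,0]},{"travel":[0,0,-100],"turn":[0,0,0]},{"travel":[0,0,-130],"turn":[0,0,0]},{"travel":[0,0,-130],"turn":[0,0,0]},{"travel":[0,0,-130],"turn":[0,0,0]}]' --grip -1

```text
time: 36.48
position: [0.5846, -0.0041, 0.1542]
tcp_rot: [-3.132, 0.199, 0.006]
wrist_force: [-0.3, 1.2, -0.6]
finger_gap: 0.997
```

```bash
python3 - <<'E'
from plan import *
go([chp(.019,.12)])
E
```

```text
t 36.475 gap 0.997 pos [ 0.5846 -0.0041  0.1542]
 travel [-181.0, -238.0, 5.5] turn [0.0, 0.32, -0.03] rows>=4.8
--
```

Request:
send_rows --targets '[{"travel":[-181,-238,5.5],"turn":[0,0.32,-0.03]},{"travel":[-181,-238,5.5],"turn":[0,0.32,-0.03]},{"travel":[-181,-238,5.5],"turn":[0,0.32,-0.03]},{"travel":[-181,-238,5.5],"turn":[0,0.32,-0.03]},{"travel":[-181,-238,5.5],"turn":[0,0.32,-0.03]},{"travel":[-181,-238,5.5],"turn":[0,0.32,-0.03]},{"travel":[-181,-238,5.5],"turn":[0,0.32,-0.03]},{"travel":[-181,-238,5.5],"turn":[0,0.32,-0.03]},{"travel":[-181,-238,5.5],"turn":[0,0.32,-0.03]}]'

```text
time: 37.6
position: [0.4366, 0.2536, 0.1511]
tcp_rot: [3.081, -0.153, 0.494]
wrist_force: [-0.0, 1.0, 0.2]
finger_gap: 0.998
```

```bash
python3 - <<'E'
from plan import *
go([chp(.019,.06),chp(.019,.019)])
p,d=cams.read_camera("top");cv2.imwrite("pics/t12.png",p)
E
```

```text
t 37.6 gap 0.998 pos [0.4366 0.2536 0.1511]
 travel [-2.5, -1.0, 60.5] turn [0.0, -0.0, -0.0] rows>=1.0
 travel [-2.5, -1.5, 101.5] turn [0.0, -0.0, -0.0] rows>=0.7
--
```

Request:
send_rows --targets '[{"travel":[-2,0,50],"turn":[0,0,0]},{"travel":[-2,0,80],"turn":[0,0,0]},{"travel":[-2,0,101],"turn":[0,0,0]},{"travel":[-2,0,101],"turn":[0,0,0]},{"travel":[-2,0,101],"turn":[0,0,0]}]'

```text
time: 38.28
position: [0.4662, 0.2517, 0.056]
tcp_rot: [3.082, -0.151, 0.497]
wrist_force: [0.5, -0.1, -0.2]
finger_gap: 1.003
```

```bash
python3 - <<'E'
from plan import *
go([chp(.019,.019)])
E
```

```text
t 38.275 gap 1.003 pos [0.4662 0.2517 0.056 ]
 travel [-1.0, 0.0, 2.0] turn [0.0, -0.01, 0.0] rows>=0.0
--
```

Request:
send_rows --targets '[{"travel":[-0.5,0,1],"turn":[0,0,0]},{"travel":[-0.5,0,1],"turn":[0,0,0]},{"travel":[-0.5,0,1],"turn":[0,0,0]},{"travel":[-0.5,0,1],"turn":[0,0,0]},{"travel":[-0.5,0,1],"turn":[0,0,0]},{"travel":[-0.5,0,1],"turn":[0,0,0]}]' --grip 1

```text
time: 39.02
position: [0.4656, 0.252, 0.0543]
tcp_rot: [3.082, -0.15, 0.496]
wrist_force: [-2.5, 1.0, 4.0]
finger_gap: 0.195
```

```bash
python3 - <<'E'
from plan import *
T=chp(.019,.019);s=sense();print((R.from_rotvec(s['tcp_rot']).inv().apply(T[0]-s['position'])*1000).round(2), s['wrist_force'])
E
```

```text
[0.29 0.23 0.51] [-2.47735637  0.98388734  4.00619253]
```

Request:
send_rows --targets '[{"travel":[0,0,-62],"turn":[0,0,0]},{"travel":[0,0,-110],"turn":[0,0,0]},{"travel":[0,0,-110],"turn":[0,0,0]},{"travel":[0,0,-110],"turn":[0,0,0]}]'

```text
time: 39.52
position: [0.4302, 0.2547, 0.1563]
tcp_rot: [3.081, -0.149, 0.491]
wrist_force: [-0.7, 0.4, -2.9]
finger_gap: 0.193
```

```bash
python3 - <<'E'
from plan import *
go([barp(.028,.12),barp(.028,.06)])
E
```

```text
t 39.525 gap 0.193 pos [0.4302 0.2547 0.1563]
 travel [190.5, 242.0, 101.5] turn [-0.0, -0.32, 0.03] rows>=5.2
 travel [172.0, 242.0, 158.5] turn [-0.0, -0.32, 0.03] rows>=1.0
--
```

Request:
send_rows --targets '[{"travel":[192,240,101],"turn":[0,-0.32,0.03]},{"travel":[192,240,101],"turn":[0,-0.32,0.03]},{"travel":[192,240,101],"turn":[0,-0.32,0.03]},{"travel":[192,240,101],"turn":[0,-0.32,0.03]},{"travel":[192,240,101],"turn":[0,-0.32,0.03]},{"travel":[192,240,101],"turn":[0,-0.32,0.03]},{"travel":[192,240,101],"turn":[0,-0.32,0.03]},{"travel":[183,240,130],"turn":[0,-0.32,0.03]},{"travel":[173.5,240,158],"turn":[0,-0.32,0.03]},{"travel":[173.5,240,158],"turn":[0,-0.32,0.03]},{"travel":[173.5,240,158],"turn":[0,-0.32,0.03]},{"travel":[173.5,240,158],"turn":[0,-0.32,0.03]}]'

```text
time: 41.02
position: [0.6222, -0.0041, 0.0651]
tcp_rot: [-3.132, 0.197, -0.004]
wrist_force: [1.5, -0.3, -1.3]
finger_gap: 0.196
```

```bash
python3 - <<'E'
from plan import *
go([barp(.0285,.027,-.0008)]);print(sense()['wrist_force'])
E
```

```text
t 41.025 gap 0.196 pos [ 0.6222 -0.0041  0.0651]
 travel [-3.0, 4.5, 38.0] turn [-0.0, -0.0, 0.0] rows>=0.6
--
[ 1.5373213  -0.34726502 -1.33516635]
```

Request:
send_rows --targets '[{"travel":[-2.5,4,20],"turn":[0,0,0]},{"travel":[-2.5,4,30],"turn":[0,0,0]},{"travel":[-2.5,4,35],"turn":[0,0,0]},{"travel":[-2.5,4,37.5],"turn":[0,0,0]},{"travel":[-2.5,4,37.5],"turn":[0,0,0]},{"travel":[-2.5,4,37.5],"turn":[0,0,0]}]'

```text
time: 41.78
position: [0.6185, -0.0081, 0.0258]
tcp_rot: [-3.132, 0.198, 0.0]
wrist_force: [0.4, 0.7, -1.9]
finger_gap: 0.192
```

```bash
python3 - <<'E'
from plan import *
s=sense();r,t=fr(P['bar']);print(((s['position'][:2]-t)@r*1000).round(2),s['position'],s['wrist_force'].round(2))
E
```

```text
[28.16 -0.89] [ 0.61845322 -0.00807123  0.02584268] [ 0.43  0.7  -1.95]
```

Request:
send_rows --targets '[{"travel":[-0.5,0,0],"turn":[0,0,0]},{"travel":[-1,0,0],"turn":[0,0,0]},{"travel":[-1.5,0,0],"turn":[0,0,0]},{"travel":[-1.5,0,0],"turn":[0,0,0]}]'

```text
time: 42.28
position: [0.6169, -0.0079, 0.0258]
tcp_rot: [-3.132, 0.198, 0.0]
wrist_force: [0.0, -0.1, 0.8]
finger_gap: 0.194
```

```bash
python3 - <<'E'
from plan import *
s=sense();r,t=fr(P['bar']);print(((s['position'][:2]-t)@r*1000).round(2),s['position'],s['wrist_force'].round(2))
E
```

```text
[26.56 -0.94] [ 0.61685914 -0.00791807  0.02575204] [ 0.04 -0.11  0.84]
```

Request:
send_rows --targets '[{"travel":[0,0,0],"turn":[0,0,0]},{"travel":[0,0,0],"turn":[0,0,0]},{"travel":[0,0,0],"turn":[0,0,0]},{"travel":[0,0,0],"turn":[0,0,0]},{"travel":[0,0,-40],"turn":[0,0,0]},{"travel":[0,0,-100],"turn":[0,0,0]},{"travel":[0,0,-150],"turn":[0,0,0]},{"travel":[0,250,-150],"turn":[0,0,0]},{"travel":[0,250,-150],"turn":[0,0,0]},{"travel":[0,250,-150],"turn":[0,0,0]},{"travel":[0,250,-150],"turn":[0,0,0]},{"travel":[0,250,-150],"turn":[0,0,0]}]' --grip -1

```text
time: 43.78
position: [0.5837, -0.2612, 0.174]
tcp_rot: [-3.132, 0.209, 0.003]
wrist_force: [-0.6, 0.8, 0.1]
finger_gap: 0.996
```

```bash
python3 - <<'E'
from plan import *
p,d=crop("top",(280,180,365,300),5,"c13.png")
print((proj("top",tow(P['bar'],[[-.101,0,.05],[-.037,0,.05],[.027,0,.05],[-.005,0,.05]]))-[280,180]+.5)*5)
cv2.imwrite("pics/t13.png",p);q,_=cams.read_camera("side");cv2.imwrite("pics/f13.png",q)
go([barp(-.0046,.10,-.0008)])
E
```

```text
[[218.40081474 476.56943762]
 [236.48588097 326.96826371]
 [254.1773165  180.5158148 ]
 [245.38048881 253.35061238]]
t 43.875 gap 1.0 pos [ 0.5848 -0.2569  0.1742]
 travel [-31.0, -250.5, 75.5] turn [-0.0, 0.0, -0.0] rows>=4.2
--
```

View pics/c13.png

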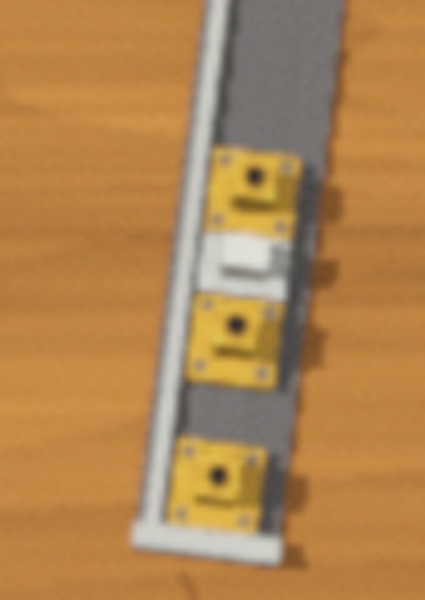

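View pics/t13.png

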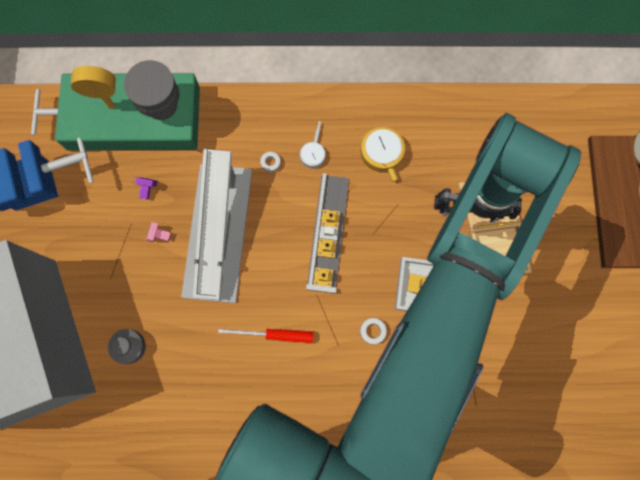

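Crops: the c hole (255,176) and b hole (236,325) give a pitch of about 65 mm, which is inside 60–68. a and b have not moved, the jam is in the tray at (415,285), and the chute is empty. No brass stray shows in any view, so d is absent. The spacer goes to the case.

Request:
send_rows --targets '[{"travel":[-31,-250.5,40],"turn":[0,0,0]},{"travel":[-31,-250.5,40],"turn":[0,0,0]},{"travel":[-31,-250.5,40],"turn":[0,0,0]},{"travel":[-31,-250.5,40],"turn":[0,0,0]},{"travel":[-31,-250.5,40],"turn":[0,0,0]},{"travel":[-31,-250.5,40],"turn":[0,0,0]},{"travel":[-31,-250.5,75],"turn":[0,0,0]},{"travel":[-31,-250.5,75],"turn":[0,0,0]},{"travel":[-31,-250.5,75],"turn":[0,0,0]},{"travel":[-31,-250.5,75],"turn":[0,0,0]}]' --grip -0.2

```text
time: 45.12
position: [0.587, -0.0045, 0.1022]
tcp_rot: [-3.132, 0.2, -0.003]
wrist_force: [0.6, 0.5, -0.2]
finger_gap: 0.604
```

```bash
python3 - <<'E'
from plan import *
go([barp(-.0046,.0275,-.0008)])
E
```

```text
t 45.125 gap 0.604 pos [ 0.587  -0.0045  0.1022]
 travel [-1.0, -0.0, 74.5] turn [-0.0, -0.0, -0.0] rows>=1.2
--
```

Request:
send_rows --targets '[{"travel":[-1,0,30],"turn":[0,0,0]},{"travel":[-1,0,50],"turn":[0,0,0]},{"travel":[-1,0,66],"turn":[0,0,0]},{"travel":[-1,0,74],"turn":[0,0,0]},{"travel":[-1,0,74],"turn":[0,0,0]},{"travel":[-1,0,74],"turn":[0,0,0]}]'

```text
time: 45.88
position: [0.5857, -0.0034, 0.0274]
tcp_rot: [-3.132, 0.199, -0.001]
wrist_force: [0.6, -0.4, 0.1]
finger_gap: 0.601
```

Request:
send_rows --targets '[{"travel":[0,0,0],"turn":[0,0,0]},{"travel":[0,0,0],"turn":[0,0,0]},{"travel":[0,0,0],"turn":[0,0,0]},{"travel":[0,0,0],"turn":[0,0,0]},{"travel":[0,0,0],"turn":[0,0,0]}]' --grip 1

```text
time: 46.5
position: [0.5856, -0.0034, 0.0274]
tcp_rot: [-3.132, 0.199, -0.001]
wrist_force: [-0.2, 0.6, 6.0]
finger_gap: 0.216
```

Request:
send_rows --targets '[{"travel":[0,0,-10],"turn":[0,0,0]},{"travel":[0,0,-25],"turn":[0,0,0]},{"travel":[0,0,-60],"turn":[0,0,0]},{"travel":[0,0,-110],"turn":[0,0,0]},{"travel":[0,0,-110],"turn":[0,0,0]},{"travel":[0,0,-110],"turn":[0,0,0]}]'

```text
time: 47.25
position: [0.5844, -0.0037, 0.136]
tcp_rot: [-3.132, 0.199, 0.003]
wrist_force: [0.1, 1.2, -3.5]
finger_gap: 0.216
```

```bash
python3 - <<'E'
from plan import *
go([pose(P['case'],[0,0,.13]),pose(P['case'],[0,0,.07])])
E
```

```text
t 47.25 gap 0.216 pos [ 0.5844 -0.0037  0.136 ]
 travel [8.0, 370.5, 5.0] turn [-0.0, 0.0, -0.25] rows>=5.9
 travel [8.0, 371.0, 65.0] turn [-0.0, 0.0, -0.25] rows>=1.0
--
```

Request:
send_rows --targets '[{"travel":[8,370.5,5],"turn":[0,0,-0.25]},{"travel":[8,370.5,5],"turn":[0,0,-0.25]},{"travel":[8,370.5,5],"turn":[0,0,-0.25]},{"travel":[8,370.5,5],"turn":[0,0,-0.25]},{"travel":[8,370.5,5],"turn":[0,0,-0.25]},{"travel":[8,370.5,5],"turn":[0,0,-0.25]},{"travel":[8,370.5,5],"turn":[0,0,-0.25]},{"travel":[8,370.5,5],"turn":[0,0,-0.25]},{"travel":[8,370.5,65],"turn":[0,0,-0.25]},{"travel":[8,370.5,65],"turn":[0,0,-0.25]},{"travel":[8,370.5,65],"turn":[0,0,-0.25]}]'

```text
time: 48.62
position: [0.5468, -0.371, 0.071]
tcp_rot: [-3.132, -0.196, 0.0]
wrist_force: [0.2, -0.0, -1.6]
finger_gap: 0.212
```

```bash
python3 - <<'E'
from plan import *
go([pose(P['case'],[0,0,.028])]);print(sense()['wrist_force'])
E
```

```text
t 48.625 gap 0.212 pos [ 0.5468 -0.371   0.071 ]
 travel [-1.5, 1.0, 43.0] turn [-0.0, 0.0, -0.0] rows>=0.7
--
[ 0.23506029 -0.03548439 -1.61315803]
```

Request:
send_rows --targets '[{"travel":[-1,1,25],"turn":[0,0,0]},{"travel":[-1,1,36],"turn":[0,0,0]},{"travel":[-1,1,42],"turn":[0,0,0]},{"travel":[-1,1,43],"turn":[0,0,0]},{"travel":[-1,1,43.5],"turn":[0,0,0]},{"travel":[-1,1,43.5],"turn":[0,0,0]}]'

```text
time: 49.38
position: [0.5455, -0.3733, 0.0274]
tcp_rot: [-3.133, -0.193, -0.0]
wrist_force: [0.2, -0.7, -0.7]
finger_gap: 0.219
```

Request:
send_rows --targets '[{"travel":[0,0,0],"turn":[0,0,0]},{"travel":[0,0,0],"turn":[0,0,0]},{"travel":[0,0,0],"turn":[0,0,0]},{"travel":[0,0,-30],"turn":[0,0,0]},{"travel":[0,0,-80],"turn":[0,0,0]},{"travel":[0,0,-130],"turn":[0,0,0]},{"travel":[-250,120,-150],"turn":[0,0,0]},{"travel":[-250,120,-150],"turn":[0,0,0]},{"travel":[-250,120,-150],"turn":[0,0,0]},{"travel":[-250,120,-150],"turn":[0,0,0]},{"travel":[-250,120,-150],"turn":[0,0,0]},{"travel":[-250,120,-150],"turn":[0,0,0]}]' --grip -0.2

```text
time: 50.88
position: [0.31, -0.5247, 0.1768]
tcp_rot: [-3.133, -0.187, 0.001]
wrist_force: [1.7, 0.2, 0.4]
finger_gap: 0.599
```

```bash
python3 - <<'E'
from plan import *
s=sense();print(s['position'],s['finger_gap'])
p,d=cams.read_camera("top");q,_=cams.read_camera("side")
a=cv2.resize(p[170:310,280:540],None,fx=3,fy=3,interpolation=cv2.INTER_CUBIC)
b=cv2.resize(q[100:300,200:470],(540,400),interpolation=cv2.INTER_CUBIC)
b=b[:180] if 0 else cv2.resize(b,(240,178));o=np.zeros((598,780,3),np.uint8);o[:420]=a;o[420:,:240]=b
cv2.imwrite("pics/fin.png",o)
r,t=fr(P['bar'])
print((proj("top",tow(P['bar'],[[-.101,0,.05],[-.037,0,.05],[.027,0,.05]]))-[280,170]+.5)*3)
E
```

```text
[ 0.3100068  -0.52470251  0.17676578] 0.5994460812540464
[[131.04048885 315.94166257]
 [141.89152858 226.18095822]
 [152.5063899  138.30948888]]
```

View pics/fin.png

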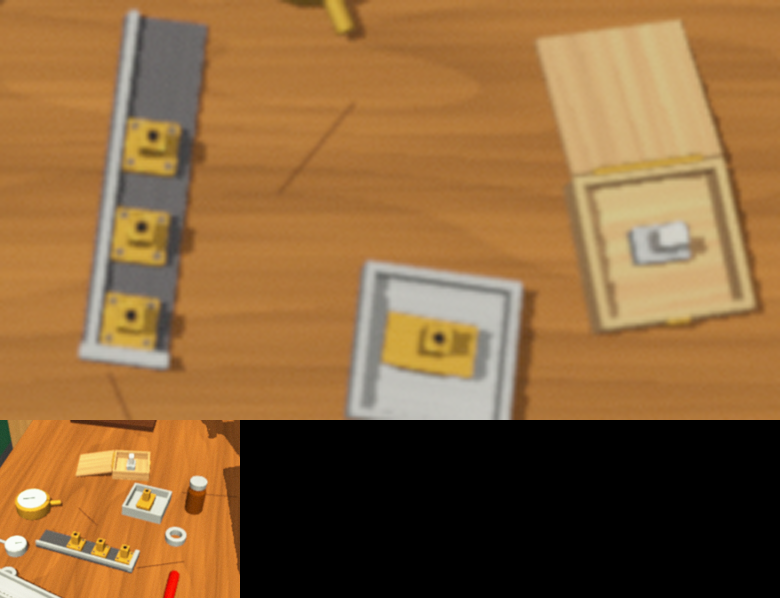

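The final picture shows the row upright and square, the jam upright in the tray and the spacer upright in the case. Before handing in I'll measure the pitches to sub-pixel accuracy from the hole centroids.

```bash
python3 - <<'E'
from plan import *
p,_=cams.read_camera("top");g=cv2.cvtColor(p,cv2.COLOR_BGR2GRAY).astype(float)
pr=proj("top",tow(P['bar'],[[-.101,0,.05],[-.037,0,.05],[.027,0,.05]]))
X=[]
for u,v in pr:
    a,b=int(round(u)),int(round(v));w=g[b-4:b+5,a-4:a+5];y,x=np.unravel_index(w[1:-1,1:-1].argmin(),(7,7));cu,cv_=a-3+x,b-3+y
    vv,uu=np.mgrid[cv_-2:cv_+3,cu-2:cu+3];k=np.clip(110-g[cv_-2:cv_+3,cu-2:cu+3],0,None)
    q=at_z("top",(uu*k).sum()/k.sum(),(vv*k).sum()/k.sum(),.05)[:2];r,t=fr(P['bar']);X.append((q-t)@r*1000);print(X[-1].round(1))
print(np.linalg.norm(np.diff(X,axis=0),axis=1))
E
```

```text
[-1.008e+02  1.000e-01]
[-37.6  -0.1]
[28.7 -0.3]
[63.14950319 66.32582366]
```

```bash
python3 -c "
from bench import ticket;print(ticket.job_done())"
```

```text
the job is handed in; nothing more can be done
None
```

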